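Run a deburring batch of bearing housings

TASK

Start a batch in the bowl deburrer: slide its clear guard fully down, take the round stirring rod from the rack, stir the settled ceramic beads at least two full rounds midway between the bowl's centre and its wall with the rod's end close to the floor, and put the rod back in the rack. Then put all the black bearing housings that lie on the bench into the bowl, slide the guard fully up, and only then use the flat screwdriver to turn the slotted selector a quarter turn clockwise to its stop. Hang the screwdriver back in the rack, keep all the beads in the bowl, and leave the shaft, sleeve and collar where they are.

Things in the scene. Friction and masses are not known exactly. Their poses are not given: they have to be found in the camera images.
- bowl_floor (a point): Centre of the inner floor of the open round steel bowl of the grey deburring station. The bowl's inside radius is about 104 mm at the flat floor, widening to 112 mm at the rim 85 mm above it; wall 4 mm. z is up; x points from the guard towards the bowl (the station's own x, its guard being on the -x side, its control box on +y). The station is fixed, its floor point 35 mm above the bench
- guard (a joint): Height of the clear sliding guard (sash) on the robot's side of the bowl, m: 0 fully down, 0.09 fully up. It stays where it is left and takes about 9 N to lift, 4 N to lower, and slides straight up and down between two 170 mm high aluminium posts, 248 mm apart, 160 mm from the bowl's centre
- guard_handle (a point): Centre of the guard's black handle bar on its top edge, which moves with it: 120 mm long (along its y), 16 mm thick (along its x), 35 mm high, to be pinched from above; the guard's panel below it is 6 mm thick
- selector (a joint): Angle of the slotted selector switch, rad: near 0 at the start, growing clockwise seen from above to its stop at 1.571. Stiff (about 0.12 N m), stays where it is left
- selector_slot (a point): Centre of the floor of the selector's slot, in the top of the round selector on the grey control box beside the bowl, 76 mm above the bench. The straight slot runs along its x, open at both ends, 52 mm long, 9 mm wide, 12 mm deep; z is up. The point turns with the selector
- rod_grip (a point): Stirring rod, hanging upright in one of the two rack holes: this point is in the middle of its round beech handle (30 mm across, 60 mm long, from 32 mm below to 28 mm above this point). Below the handle is a steel flange 52 mm across, 6 mm thick, then a steel rod 16 mm thick with a round end 18 mm thick. z points up the rod to the handle
- rod_tip (a point): Lowest point of the rod's round end, 138 mm straight below rod_grip
- driver_grip (a point): Flat screwdriver, hanging upright in the other rack hole: middle of its square black handle (30 x 30 mm, sides along its x and y, 60 mm long, from 32 mm below to 28 mm above this point). Below is a flange 52 mm across, 6 mm thick, then a 12 mm shank and a flat blade 28 mm wide along its x, 5 mm thick along its y, 30 mm long. z points up to the handle
- driver_tip (a point): Middle of the screwdriver blade's lower edge, 138 mm straight below driver_grip
- rack_hole0 (a point): Centre of one hole of the fixed wooden rack, at its top face 115 mm above the bench: 34 x 34 mm, straight through the 20 mm board, open underneath. A tool hangs in it by its flange, handle up, its grip point 38 mm above this point. The rack is 80 mm (x) by 220 mm (y)
- rack_hole1 (a point): The other hole, 110 mm away along the rack's y
- housing0_center (a point): Centre of a black nylon bearing housing lying on or near the grey bench mat: base 66 mm (its x) by 34 mm (its y) by 18 mm, with a round boss 34 mm across on top, 28 mm high in all; this point is 14 mm above its underside; 70 g. Two or three of the housings are there
- housing1_center (a point): Centre of a black nylon bearing housing lying on or near the grey bench mat: base 66 mm (its x) by 34 mm (its y) by 18 mm, with a round boss 34 mm across on top, 28 mm high in all; this point is 14 mm above its underside; 70 g. Two or three of the housings are there
- housing2_center (a point): Centre of a black nylon bearing housing lying on or near the grey bench mat: base 66 mm (its x) by 34 mm (its y) by 18 mm, with a round boss 34 mm across on top, 28 mm high in all; this point is 14 mm above its underside; 70 g. Two or three of the housings are there
- bead0_center (a point): Centre of a white ceramic bead, a ball 30 mm across, one of seven on the floor of the bowl
- bead1_center (a point): Centre of a white ceramic bead, a ball 30 mm across, one of seven on the floor of the bowl
- bead2_center (a point): Centre of a white ceramic bead, a ball 30 mm across, one of seven on the floor of the bowl
- bead3_center (a point): Centre of a white ceramic bead, a ball 30 mm across, one of seven on the floor of the bowl
- bead4_center (a point): Centre of a white ceramic bead, a ball 30 mm across, one of seven on the floor of the bowl
- bead5_center (a point): Centre of a white ceramic bead, a ball 30 mm across, one of seven on the floor of the bowl
- bead6_center (a point): Centre of a white ceramic bead, a ball 30 mm across, one of seven on the floor of the bowl
- shaft_center (a point): Middle of a grey steel roller shaft lying on the bench, 24 mm thick, 200 mm long; leave alone
- sleeve: Yellow roller sleeve standing on the bench, 64 mm across, 110 mm high (origin under its centre); leave alone
- collar: Zinc-plated axle collar, 60 mm across, 22 mm high (origin under its centre); leave alone
Not all that is in view belongs to the job. Leave any green or turquoise look-alike of the part that bears housing1_center alone.

How it is judged:
By the outcome, as a careful person would: the job done as asked, in the order asked, and still so for the second after the job is handed in, with the robot touching nothing.
Of housing0, housing1, housing2 only 2 to 3 are there at a start; the rules pass over those that are not, and their reading is None.
At some moment in a run one of housing0, housing1, housing2 may be knocked a few centimetres aside while the robot is not near it.
It also fails if it takes over 210 s, if anything falls off the work surface, if the arm or the gripper's body presses on something with over 40 N, if the wrist force passes 120 N, or if a joint passes its speed limit or range.

ROBOT

A 6-joint arm with a two-finger parallel gripper is mounted at the origin on the work surface. World frame = base frame: x ahead of the robot, y to its left, z up, the work surface at z = 0. Lengths are in m, angles in rad, forces in N, time in s.
With the tool pointing down it reaches from about 0.425 to 0.95 m from the base axis. Payload 3.5 kg.
Tool frame: the origin (TCP) lies at the very end of the fingers, on their centre line; the grasp point (between the pads) lies 19 mm behind it; z points along the fingers, y is the direction in which the jaws open and shut (so a half turn about z gives the same grasp; the last joint's range is limited). The gripper opens to 85 mm and grips with 20 to 120 N. Pads are 22 mm wide; open, the fingers measure 114 mm over their backs; the gripper's body (76 mm by 85 mm) begins 54 mm behind the grasp point. The pads swing forward as they close: fully open they stand 13 mm farther back than shut.
Start: joints at [-1.38, 0.286, 1.577, -0, 1.279, -0.15], TCP at [0.226, -0.636, 0.231] pointing down, gripper open.
Joint ranges: [-2.77, 2.77], [-0.9, 2.22], [0.21, 2.48], [-1.53, 4.67], [0.24, 2.81], [-2.84, 2.84]. Speed limits (rad/s): [2.79, 2.79, 3.14, 3.14, 3.14, 3.14].

INTERFACE

Orientations are given as a unit quaternion [x, y, z, w].
In Python, from plant import get_state, vision, ctrl, cut_out gives the robot as it stands.
- The arm moves only by the tool jog_arm, never from a script. Its argument "commands" is text: rows parted by semicolons, each of 6 numbers parted by spaces: the shift along the world's x, y, z in m, then the turn, a rotation vector about the world's x, y, z in rad. A call has 1 to 20 rows; each row is the pose to reach, as a shift and turn from the pose commanded when the call began; what a row does not reach only later rows make up. A row lasts 1/8 s, in which the tool goes at most 62.5 mm and 10.7 degrees, less where a joint would pass 70% of its speed; a pose out of reach is approached as far as the arm can. A call with a gripper value outside its range is refused whole. "gripper" is the opening in per cent of the stroke, from 0 (shut) to 100 (fully open), set as the call begins (left out, the last holds). The fingers move at their own pace and stop on an object; "grip_force" is the grip in N (left out, the last holds). Time passes only in rows, so rows that repeat a pose let the fingers close. It gives the time, the measured TCP pose, the force and the opening at its end, in the units of the state.
- get_state(): the state, without advancing time (a new reading comes with each control period).
- vision.read_camera(name): name is "scene" or "side" or "wrist"; returns a dict with "frame" (400x640x3 uint8, red, green, blue), "z_map" (400x640 float32, m along the optical axis (not along the pixel's ray), 0 where there is no reading), "fx", "fy", "cx", "cy" (pixels), "R" (3x3) and "t" (3): a world point X has camera coordinates R X + t. Camera axes: x right, y down, z forward; pixel columns grow to the right and rows downward; lengths in m; the calibration is good to about 2 mm. A picture is of the moment at which its call begins.
- ctrl.sign_off(): hands the job in, once; it reports no verdict.
Trained networks look in the newest picture that a camera, given by its name, has taken for a name from the list of things; names that differ only in an ending like _2 or _b are one class to them, and where a whole thing is asked for, a point or a joint stands for the part that bears it (a point fixed in the world has none). Each returns a list of dicts, best first, with "conf" (0 to 1); they miss things now and then, are a little off and sometimes report something else, mostly with a low value. They report only what shows in the picture. A call takes as long as a camera call. They do not tell look-alikes from the thing itself.
- cut_out(camera, query): "pixels" (400x640 bool, what is visible of it) and "box" ([centre column, centre row, width, height] in pixels, round what is visible of it).
The state is a dict: "time": time; "qpos": joint angles; "dq": joint speeds; "joint_efforts": joint torques, N m; "eef_pos": TCP position; "tcp_rot": TCP orientation; "contact_force": force on the tool from outside, world axes, zero at the start; "wrist_torque": the same for the moment, N m; "opening": opening from 0.0 (shut) to 1.0 (fully open).
Only numpy, scipy, OpenCV 4.12 (cv2) and the standard library are available. Lean on these libraries where they do the work, as an engineer would, in place of code of your own. Each camera call takes 0.05 s, during which the arm holds its last target.

## Working session

There is one attempt and no reset: what is moved stays moved. The work goes in short steps, Python scripts to look and compute and a tool call to move; the robot and the scene stay as the last step left them, time stands still between calls to the robot, and variables do not carry over. Pictures are saved under pics/ and viewed, and the job is handed in when it is done.

Besides the shell and the picture viewer there is one more tool, called after "Call:" as a command line: name --argument value ..., lists and objects as JSON in quotes. jog_arm: Moves the arm, as the interface text tells. Its arguments: {"type":"object","properties":{"commands":{"type":"string"},"gripper":{"type":"number"},"grip_force":{"type":"number"}},"required":["commands"]}

```bash
ls; mkdir -p pics
cat > h.py <<'E'
import numpy as np, cv2
from plant import get_state, vision, ctrl, cut_out
def cam(n):
    return vision.read_camera(n)
def save(c,name,scale=1,box=None):
    im=c['frame'][:,:,::-1]
    if box: im=im[box[1]:box[3],box[0]:box[2]]
    im=cv2.resize(im,None,fx=scale,fy=scale,interpolation=cv2.INTER_CUBIC)
    cv2.imwrite('pics/'+name+'.png',im)
def cloud(c):
    z=c['z_map']; v,u=np.mgrid[:z.shape[0],:z.shape[1]]
    P=np.stack([(u-c['cx'])/c['fx']*z,(v-c['cy'])/c['fy']*z,z],-1)
    W=(P-c['t'])@np.array(c['R'])
    W[z==0]=np.nan
    return W
def proj(c,X):
    p=np.array(c['R'])@np.array(X)+c['t']
    return [c['fx']*p[0]/p[2]+c['cx'],c['fy']*p[1]/p[2]+c['cy']]
E
python3 - <<'E'
from h import *
s=get_state();print(s['time'],s['eef_pos'],s['tcp_rot'],s['contact_force'])
for n in ['scene','side','wrist']:
    c=cam(n);save(c,n+'0');print(n,-np.array(c['R']).T@c['t'],c['fx'],np.array(c['R'])[2])
E
```

```text
pics
0.0 [ 0.22553034 -0.63551575  0.22992589] [ 9.85518215e-01  1.69565513e-01 -1.82488886e-05 -1.17650921e-03] [0.19537835 0.15220305 0.22369517]
scene [1.32174965 0.27217271 0.85797341] 368.51302862350104 [-0.70037921 -0.31528406 -0.64036312]
side [0.32609321 0.74265088 0.82660387] 403.82094867171713 [ 0.16117901 -0.76030306 -0.62925399]
wrist [ 0.300231   -0.60974012  0.37316437] 297.1346197637424 [-0.29120434 -0.10143769 -0.9512678 ]
```

View pics/scene0.png

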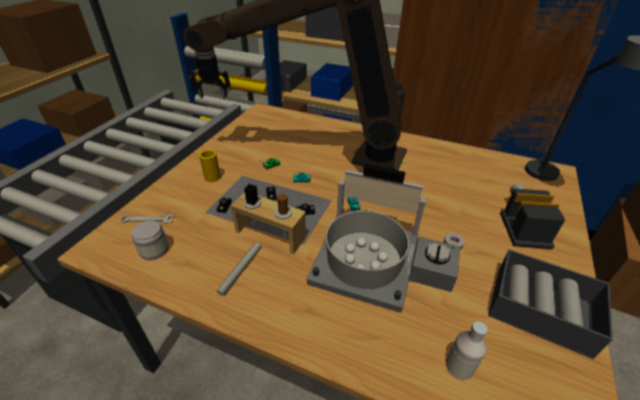

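View pics/side0.png

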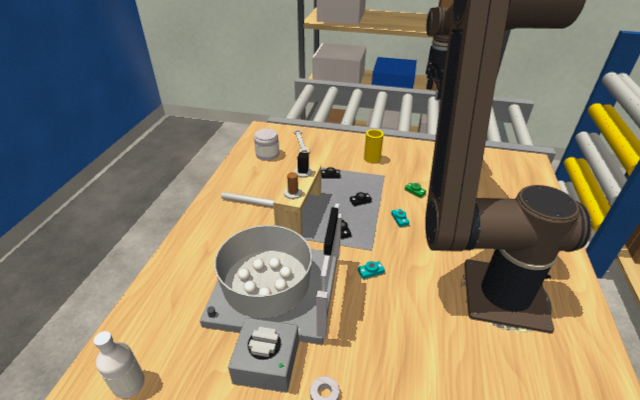

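View pics/wrist0.png

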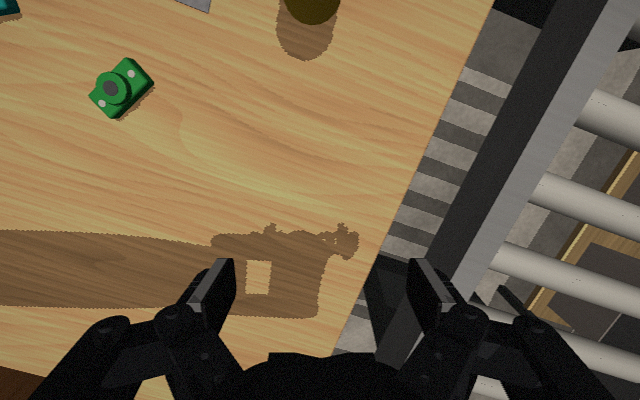

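The scene picture shows three black housings on the grey mat at (224,204), (271,193) and (308,210). The look-alikes are green at (271,163) and turquoise at (301,177) and (354,204). The rack holds the black-handled driver at (251,193) and the brown rod at (283,205). The bowl is at (367,250), the guard handle at about (383,175), and the selector at (437,252).

Run:
```python
from h import *
for n in ['scene','side']:
    c=cam(n); W=cloud(c)
    for q in ['bowl_floor','guard_handle','selector_slot','rod_grip','driver_grip','housing1_center','bead0_center','shaft_center','sleeve','collar','rack_hole0']:
        try: r=cut_out(n,q)
        except Exception as e: print(n,q,e); continue
        for d in r:
            if d['conf']<.2: continue
            p=W[d['pixels']]; p=p[~np.isnan(p).any(1)]
            if len(p)==0: continue
            col=c['frame'][d['pixels']].mean(0)
            print(n,q,'%.2f'%d['conf'],np.round(d['box']).astype(int),'med',np.round(np.median(p,0),3),'lo',np.round(np.percentile(p,3,0),3),'hi',np.round(np.percentile(p,97,0),3),col.astype(int))
```

```text
scene bowl_floor 0.88 [383 240 151 147] med [0.557 0.149 0.069] lo [ 0.437 -0.002  0.014] hi [0.723 0.349 0.226] [89 85 74]
scene bowl_floor 0.28 [250 204  20  48] med [ 0.607 -0.249  0.138] lo [ 0.572 -0.294  0.022] hi [ 0.619 -0.231  0.182] [49 45 37]
scene guard_handle 0.56 [384 192  86  47] med [0.443 0.113 0.179] lo [0.435 0.004 0.118] hi [0.451 0.215 0.249] [94 83 65]
scene guard_handle 0.55 [350 259  11   7] med [0.638 0.086 0.057] lo [0.607 0.073 0.035] hi [0.646 0.097 0.065] [141 137 121]
scene selector_slot 0.97 [437 253  22  23] med [0.546 0.311 0.085] lo [0.505 0.28  0.069] hi [0.569 0.341 0.09 ] [92 89 80]
scene rod_grip 0.56 [282 214  10  42] med [ 0.608 -0.139  0.134] lo [ 0.581 -0.162  0.025] hi [ 0.623 -0.122  0.182] [85 67 48]
scene driver_grip 0.84 [253 205  20  49] med [ 0.608 -0.247  0.143] lo [ 0.585 -0.267  0.027] hi [ 0.619 -0.231  0.182] [46 43 36]
scene housing1_center 0.72 [303 177  17   7] med [ 0.293 -0.227  0.019] lo [ 0.266 -0.253  0.007] hi [ 0.31  -0.203  0.03 ] [21 88 77]
scene housing1_center 0.60 [385 193  83  45] med [0.443 0.113 0.178] lo [0.435 
[... 3713 characters left out ...]
] lo [ 0.376 -0.587  0.005] hi [ 0.435 -0.527  0.11 ] [153 126   6]
side collar 0.64 [323 386  26  24] med [0.397 0.345 0.021] lo [ 0.368  0.324 -0.001] hi [0.422 0.371 0.024] [199 187 179]
side collar 0.63 [374 147  15  35] med [ 0.404 -0.536  0.072] lo [ 0.377 -0.586  0.006] hi [ 0.433 -0.527  0.11 ] [151 124   4]
side collar 0.57 [297 199  46  67] med [ 0.578 -0.105  0.102] lo [ 0.55  -0.299  0.016] hi [ 0.635 -0.087  0.116] [168 145  96]
side rack_hole0 0.70 [298 201  46  72] med [ 0.58  -0.105  0.102] lo [ 0.55  -0.298  0.014] hi [ 0.637 -0.087  0.116] [169 146  97]
side rack_hole0 0.57 [270 299 146 183] med [0.545 0.204 0.062] lo [0.429 0.008 0.012] hi [0.703 0.369 0.214] [134 132 126]
```

Run:
```python
from h import *
c=cam('side');save(c,'s1',3,(190,140,400,340));np.save('side_cloud.npy',cloud(c))
c=cam('scene');save(c,'c1',3,(200,150,470,310))
```

```text
(no output)
```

View pics/s1.png

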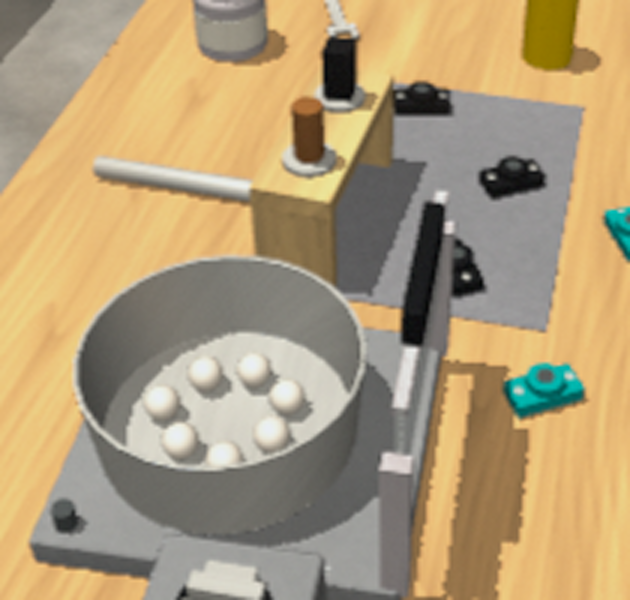

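View pics/c1.png

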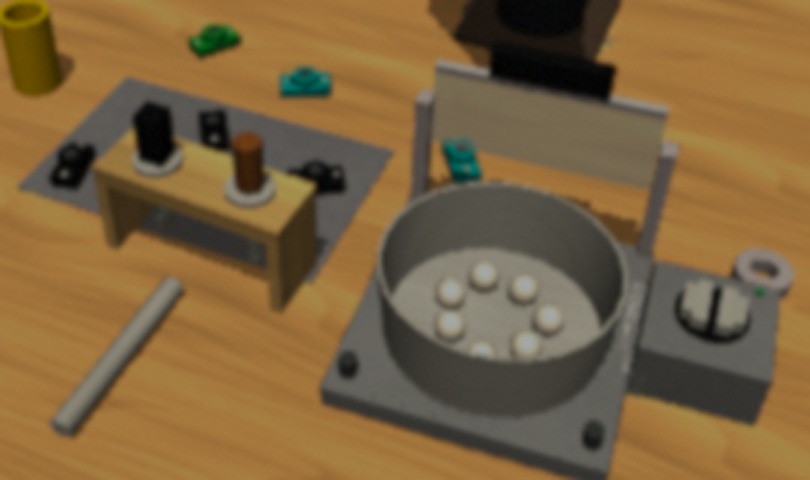

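```bash
cat > m.py <<'E'
from h import *
from scipy.optimize import least_squares
S={n:cam(n) for n in ['scene','side']}
A={n:cloud(c) for n,c in S.items()}
def pts(f,n=None):
    out=[]
    for k in A:
        if n and k!=n: continue
        W=A[k].reshape(-1,3);C=S[k]['frame'].reshape(-1,3).astype(int)
        m=f(W[:,0],W[:,1],W[:,2],C)&~np.isnan(W).any(1)
        out.append(W[m])
    return out
def rect(p): 
    r=cv2.minAreaRect((p[:,:2]*1000).astype(np.float32)); return np.round(r[0],1),np.round(r[1],1),round(r[2],1)
if __name__=='__main__':
    with np.errstate(all='ignore'):
        for n,p in zip(A,pts(lambda x,y,z,C:(abs(z-.118)<.004)&(x>.45)&(x<.75)&(y>-.02)&(y<.27))):
            f=least_squares(lambda q:np.hypot(p[:,0]-q[0],p[:,1]-q[1])-q[2],[.57,.13,.114],loss='soft_l1',f_scale=.003)
            print(n,'bowl',f.x.round(4),len(p))
        for n,p in zip(A,pts(lambda x,y,z,C:(z>.19)&(x>.38)&(x<.5)&(y>0)&(y<.25)&(C.max(1)<60))):
            print(n,'handle',p.mean(0).round(4),p.min(0).round(3),p.max(0).round(3),np.percentile(p,97,0).round(4),rect(p),len(p))
        for n,p in zip(A,pts(lambda x,y,z,C:(abs(z-.115)<.004)&(x>.5)&(x<.68)&(y>-.35)&(y<-.05))):
            print(n,'rack',rect(p),len(p))
        for nm,lo,hi in [('driver',-.3,-.2),('rod',-.18,-.09)]:
          for n,p in zip(A,pts(lambda x,y,z,C:(z>.178)&(z<.19)&(x>.5)&(x<.68)&(y>lo)&(y<hi))):
            print(n,nm,'top',rect(p),p.mean(0).round(4),len(p))
        for n,p in zip(A,pts(lambda x,y,z,C:(z>.012)&(z<.035)&(x>.3)&(x<.57)&(y>-.45)&(y<-.05)&(C.max(1)<75))):
            k=((p[:,:2]-[.3,-.45])/.002).astype(int)
            g=np.zeros((140,220),np.uint8);g[k[:,0],k[:,1]]=1
            g=cv2.dilate(g,np.ones((3,3)));l,lab=cv2.connectedComponents(g)
            for i in range(1,l):
                q=p[lab[k[:,0],k[:,1]]==i]
                if len(q)<25: continue
                t=q[q[:,2]>.026]
                print(n,'hous',rect(q),'top',t.mean(0).round(4) if len(t) else None,len(t),len(q))
E
python3 m.py
```

```text
scene bowl [0.6009 0.1182 0.1132] 477
side bowl [0.596  0.1196 0.1131] 620
scene handle [0.4459 0.1085 0.2351] [0.431 0.049 0.21 ] [0.454 0.167 0.252] [0.4522 0.1629 0.2501] (array([441.2, 107.6]), array([ 21.8, 117.5]), 3.8) 520
side handle [0.4335 0.1235 0.2428] [0.425 0.051 0.216] [0.445 0.17  0.251] [0.4424 0.1689 0.2498] (array([435.4, 110.8]), array([ 13.9, 118.9]), 3.6) 359
scene rack (array([ 598.1, -200.3]), array([222.8,  83.4]), 86.9) 898
side rack (array([ 594.2, -198.9]), array([222.2,  81.6]), 87.2) 739
scene driver top (array([ 598.1, -252.6]), array([30.7, 29. ]), 2.1) [ 0.5988 -0.2524  0.1811] 63
side driver top (array([ 592.4, -252.7]), array([27.2, 32.1]), 0.1) [ 0.5929 -0.2507  0.18  ] 51
scene rod top (array([ 600.9, -144.3]), array([26.9, 26.2]), 26.6) [ 0.6009 -0.1424  0.1813] 55
side rod top (array([ 594.8, -140.4]), array([25.6, 28.1]), 12.4) [ 0.5951 -0.1408  0.1801] 51
scene hous (array([ 423.1, -290.7]), array([51.5, 32.7]), 36.4) top [ 0.418  -0.2946  0.0283] 41 98
scene hous (array([ 452.2, -138.5]), array([33.9, 60.8]), 35.6) top [ 0.4521 -0.141   0.0282] 44 110
scene hous (array([ 540. , -415.3]), array([64.7, 34.9]), 14.4) top [ 0.5426 -0.4133  0.0285] 46 126
side hous (array([ 413.6, -291.6]), array([66.5, 36.4]), 30.0) top [ 0.4132 -0.2918  0.0275] 36 139
side hous (array([ 434.2, -134.4]), array([27. , 52.8]), 11.2) top [ 0.44   -0.1399  0.0277] 25 92
side hous (array([ 535.8, -410.7]), array([63.4, 35.1]), 13.6) top [ 0.5369 -0.4097  0.0282] 27 108
```

Call:
jog_arm --commands "0.274 0.386 0.15 0 0 0.9;0.274 0.386 0.15 0 0 0.9;0.274 0.386 0.15 0 0 0.9;0.274 0.386 0.15 0 0 0.9;0.274 0.386 0.15 0 0 0.9;0.274 0.386 0.15 0 0 0.9;0.274 0.386 0.15 0 0 0.9;0.274 0.386 0.15 0 0 0.9;0.274 0.386 0.15 0 0 0.9;0.2125 0.745 0.15 0 0 1.295;0.2125 0.745 0.15 0 0 1.295;0.2125 0.745 0.15 0 0 1.295;0.2125 0.745 0.15 0 0 1.295;0.2125 0.745 0.15 0 0 1.295;0.2125 0.745 0.15 0 0 1.295;0.2125 0.745 0.15 0 0 1.295;0.2125 0.745 0.15 0 0 1.295;0.2125 0.745 0.15 0 0 1.295" --gripper 55 --grip_force 60

```text
time: 3.8
eef_pos: [0.4385, 0.1073, 0.381]
tcp_rot: [0.685, 0.729, -0.0, -0.0]
contact_force: [0.1, 0.3, -0.4]
opening: 0.55
```

Run:
```python
from h import *
s=get_state();print(s['time'],s['eef_pos'],s['tcp_rot'],s['contact_force'],s['qpos'],s['opening'])
c=cam('wrist');save(c,'w1');W=cloud(c)
C=c['frame'].astype(int)
with np.errstate(all='ignore'):
  m=(W[:,:,2]>.19)&(W[:,:,2]<.27)&(W[:,:,0]>.38)&(W[:,:,0]<.5)
p=W[m];print(len(p),np.median(p,0),np.percentile(p,[2,98],axis=0)); print(cv2.minAreaRect((p[:,:2]*1000).astype(np.float32)))
```

```text
3.8 [0.4384905  0.10729681 0.3809897 ] [ 6.84739513e-01  7.28787808e-01 -3.57894724e-04 -4.85262376e-05] [ 0.07370802  0.26022949 -0.41798418] [ 1.48159925e-02 -3.01967047e-01  1.89437363e+00 -4.46942567e-04
  1.54975362e+00 -4.74782536e-02] 0.5501468440472643
2868 [0.43583966 0.12662749 0.24876081] [[0.426853   0.00295887 0.21339559]
 [0.44702398 0.2191633  0.2506836 ]]
((437.1933898925781, 109.08660888671875), (15.976645469665527, 230.06922912597656), 3.6537914276123047)
```

View pics/w1.png

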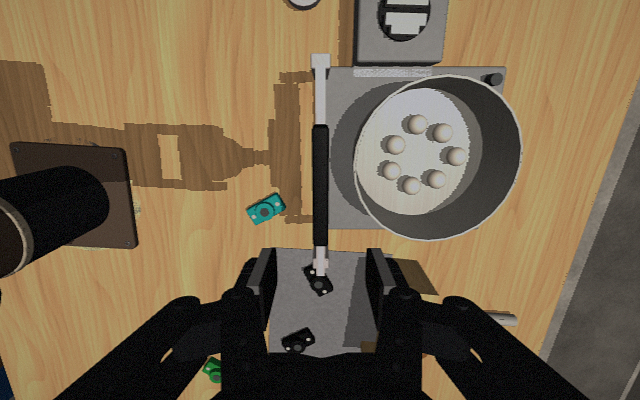

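Wrist view: the guard handle is at columns 313–328, rows 125–247, centred between the fingers. I'm descending now to pinch it.

Call:
jog_arm --commands "-0.001 0.001 -0.05 0 0 0;-0.001 0.001 -0.1 0 0 0;-0.001 0.001 -0.13 0 0 0;-0.001 0.001 -0.145 0 0 0;-0.001 0.001 -0.156 0 0 0;-0.001 0.001 -0.156 0 0 0"

```text
time: 4.6
eef_pos: [0.4374, 0.1096, 0.2255]
tcp_rot: [0.684, 0.73, 0.0, 0.0]
contact_force: [0.2, 0.2, 0.2]
opening: 0.548
```

Call:
jog_arm --commands "0 0 0 0 0 0;0 0 0 0 0 0;0 0 0 0 0 0;0 0 0 0 0 0;0 0 0 0 0 0" --gripper 0

```text
time: 5.22
eef_pos: [0.4375, 0.1099, 0.2259]
tcp_rot: [0.684, 0.73, 0.0, 0.0]
contact_force: [-1.0, -0.0, 3.2]
opening: 0.17
```

Call:
jog_arm --commands "0 0 -0.015 0 0 0;0 0 -0.03 0 0 0;0 0 -0.045 0 0 0;0 0 -0.06 0 0 0;0 0 -0.07 0 0 0;0 0 -0.075 0 0 0;0 0 -0.08 0 0 0;0 0 -0.08 0 0 0"

```text
time: 6.22
eef_pos: [0.4374, 0.1099, 0.1447]
tcp_rot: [0.684, 0.73, 0.0, 0.0]
contact_force: [5.1, -0.1, -2.0]
opening: 0.172
```

Call:
jog_arm --commands "0 0 -0.003 0 0 0;0 0 -0.006 0 0 0;0 0 -0.008 0 0 0;0 0 -0.01 0 0 0;0 0 -0.01 0 0 0"

```text
time: 6.85
eef_pos: [0.4375, 0.1099, 0.1377]
tcp_rot: [0.684, 0.73, -0.0, -0.0]
contact_force: [-5.2, 0.0, 14.7]
opening: 0.175
```

Call:
jog_arm --commands "0 0 -0.002 0 0 0;0 0 -0.004 0 0 0;0 0 -0.004 0 0 0"

```text
time: 7.22
eef_pos: [0.4376, 0.1099, 0.1377]
tcp_rot: [0.683, 0.73, -0.001, -0.001]
contact_force: [-15.4, -2.1, 35.6]
opening: 0.175
```

The guard bottomed out after 88 mm of travel, with the force rising to 36 N. I'm easing off and releasing.

Call:
jog_arm --commands "0 0 0.003 0 0 0;0 0 0.006 0 0 0;0 0 0.006 0 0 0"

```text
time: 7.6
eef_pos: [0.4374, 0.1098, 0.1378]
tcp_rot: [0.684, 0.73, 0.0, 0.0]
contact_force: [2.0, -0.1, 6.1]
opening: 0.173
```

Call:
jog_arm --commands "0 0 0 0 0 0;0 0 0 0 0 0;0 0 0 0 0 0;0 0 0 0 0 0" --gripper 45

```text
time: 8.1
eef_pos: [0.4368, 0.1098, 0.1369]
tcp_rot: [0.684, 0.73, -0.0, -0.0]
contact_force: [-0.1, 0.5, 0.1]
opening: 0.451
```

Call:
jog_arm --commands "0 0 0.04 0 0 0;0 0 0.09 0 0 0;0 0 0.15 0 0 0;0.015 -0.06 0.17 0 0 0;0.03 -0.11 0.17 0 0 0;0.05 -0.16 0.17 0 0 0;0.05 -0.16 0.17 0 0 0;0.05 -0.16 0.17 0 0 0" --gripper 70

```text
time: 9.1
eef_pos: [0.4868, -0.0499, 0.3069]
tcp_rot: [0.684, 0.73, -0.0, -0.001]
contact_force: [0.0, 0.5, 0.0]
opening: 0.7
```

```bash
python3 - <<'E'
from h import *
s=get_state();print(s['time'],s['eef_pos'],s['tcp_rot'],s['contact_force'],s['qpos'],s['opening'])
c=cam('wrist');save(c,'w2');c=cam('scene');save(c,'c2',1.2);
E
python3 - <<'E'
from m import *
with np.errstate(all='ignore'):
  for n,p in zip(A,pts(lambda x,y,z,C:(z>.125)&(x>.42)&(x<.455)&(y>0.05)&(y<.16)&(C.max(1)<60))):
    print(n,'handle',np.percentile(p,97,0).round(4),len(p))
E
```

```text
9.1 [ 0.48682072 -0.0498584   0.30691503] [ 6.83925045e-01  7.29551951e-01 -6.50810796e-05 -6.93135561e-04] [0.00749823 0.49992049 0.0296448 ] [-3.09982946e-01 -1.84093494e-01  1.92924253e+00  4.84050850e-04
  1.39775181e+00 -3.74604007e-01] 0.7002319469451621
scene handle [0.4527 0.1567 0.1613] 388
side handle [0.4429 0.1575 0.1617] 249
```

View pics/w2.png

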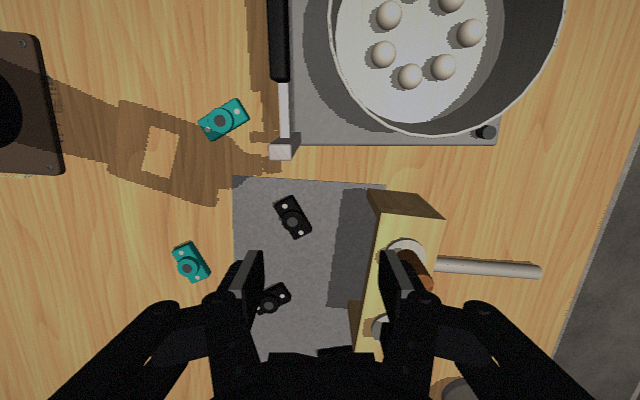

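View pics/c2.png

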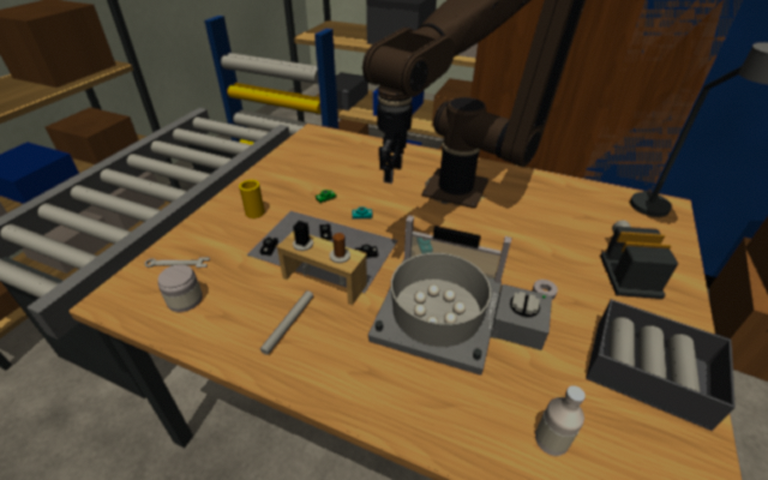

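The guard is down: the handle top dropped from 0.250 to 0.161 m. Next is the rod, the brown round handle at (413,262) in the wrist view.

Call:
jog_arm --commands "0.055 -0.045 0 0 0 0;0.111 -0.092 0 0 0 0;0.111 -0.092 -0.047 0 0 0;0.111 -0.092 -0.047 0 0 0;0.111 -0.092 -0.047 0 0 0" --gripper 80 --grip_force 100

```text
time: 9.93
eef_pos: [0.598, -0.1411, 0.2614]
tcp_rot: [0.683, 0.73, 0.0, 0.0]
contact_force: [0.6, -0.6, 1.3]
opening: 0.802
```

Run:
```python
from h import *
s=get_state();print(s['time'],s['eef_pos'])
c=cam('wrist');save(c,'w3');W=cloud(c)
with np.errstate(all='ignore'):
  for lo,hi in [(.17,.19),(.117,.125)]:
   for a,b in [(-.2,-.08),(-.3,-.2)]:
    m=(W[:,:,2]>lo)&(W[:,:,2]<hi)&(W[:,:,0]>.53)&(W[:,:,0]<.66)&(W[:,:,1]>a)&(W[:,:,1]<b)
    p=W[m];
    if len(p)>5:print(lo,a,len(p),p.mean(0),cv2.minAreaRect((p[:,:2]*1000).astype(np.float32)))
```

```text
9.925 [ 0.59804314 -0.14108292  0.26138621]
0.17 -0.2 1078 [ 0.59621705 -0.14136791  0.18061653] ((596.4396362304688, -142.7460479736328), (28.73493003845215, 28.958038330078125), 4.1064677238464355)
0.17 -0.3 1079 [ 0.59373124 -0.24827735  0.17991298] ((593.7216186523438, -251.65858459472656), (30.038118362426758, 30.98387336730957), 0.1240796446800232)
0.117 -0.2 1102 [ 0.59616271 -0.1338181   0.12104212] ((597.826416015625, -145.223876953125), (111.99839782714844, 78.586181640625), 86.70052337646484)
0.117 -0.3 779 [ 0.59353758 -0.2422219   0.12110667] ((591.6511840820312, -246.00631713867188), (94.28324890136719, 74.42046356201172), 84.1768569946289)
```

View pics/w3.png

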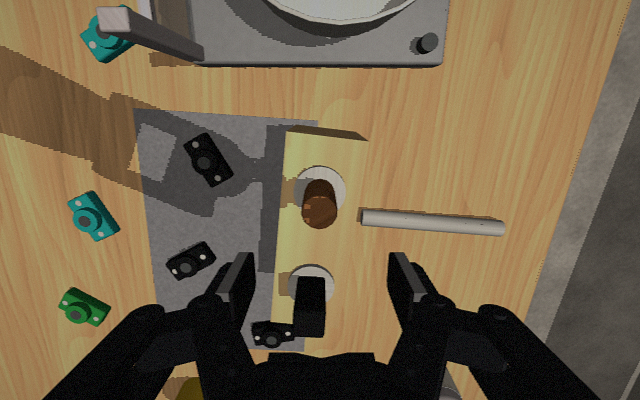

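The wrist picture shows the rod's brown top at (319,210) and the driver's black top at (310,310). The rod is at (0.597, -0.142), so I'm descending on it.

Call:
jog_arm --commands "-0.0015 -0.001 -0.05 0 0 0;-0.0015 -0.001 -0.09 0 0 0;-0.0015 -0.001 -0.115 0 0 0;-0.0015 -0.001 -0.127 0 0 0;-0.0015 -0.001 -0.127 0 0 0"

```text
time: 10.6
eef_pos: [0.5969, -0.1429, 0.1345]
tcp_rot: [0.684, 0.73, 0.0, 0.001]
contact_force: [-0.0, -0.3, 1.0]
opening: 0.799
```

Call:
jog_arm --commands "0 0 0 0 0 0;0 0 0 0 0 0;0 0 0 0 0 0;0 0 0 0 0 0;0 0 0 0 0 0" --gripper 0

```text
time: 11.22
eef_pos: [0.5976, -0.1436, 0.1353]
tcp_rot: [0.684, 0.73, 0.0, 0.001]
contact_force: [-0.3, 1.0, 6.5]
opening: 0.326
```

Call:
jog_arm --commands "0 0 0.04 0 0 0;0 0 0.09 0 0 0;0 0 0.15 0 0 0;0 0 0.2 0 0 0;0 0 0.2 0 0 0"

```text
time: 11.85
eef_pos: [0.5984, -0.1439, 0.3392]
tcp_rot: [0.684, 0.73, 0.002, 0.005]
contact_force: [-0.5, -0.5, -1.4]
opening: 0.329
```

Run:
```python
from h import *
s=get_state();print(s['time'],s['eef_pos'],s['contact_force'],s['opening'])
c=cam('side');save(c,'s4',2,(200,60,500,340));W=cloud(c)
r=cut_out('side','bead0_center');print([(d['conf'],d['box']) for d in r])
```

```text
11.85 [ 0.59842218 -0.14386321  0.33919819] [-0.51701814 -0.49624745 -1.35319456] 0.3290261248141546
[]
```

View pics/s4.png

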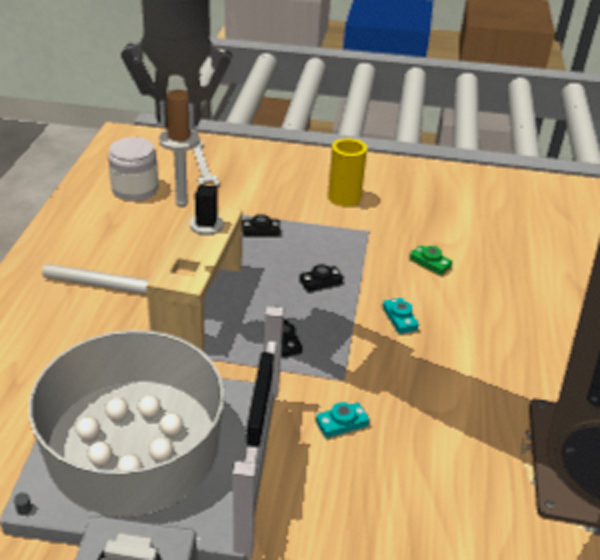

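Run:
```python
from m import *
with np.errstate(all='ignore'):
  for n in A:
    W=A[n];C=S[n]['frame'].astype(int)
    m=(W[:,:,2]>.052)&(W[:,:,2]<.07)&(np.hypot(W[:,:,0]-.598,W[:,:,1]-.119)<.09)
    l,lab,st,ce=cv2.connectedComponentsWithStats(m.astype(np.uint8))
    for i in range(1,l):
        p=W[lab==i]
        if len(p)<8: continue
        # sphere fit
        f=least_squares(lambda q:np.linalg.norm(p-q,axis=1)-.015,p.mean(0)-[0,0,.01],loss='soft_l1',f_scale=.002)
        print(n,len(p),f.x.round(3),'rad',round(float(np.hypot(f.x[0]-.5985,f.x[1]-.119)),3))
    # rod shaft
    m=(W[:,:,2]>.19)&(W[:,:,2]<.30)&(abs(W[:,:,0]-.598)<.03)&(abs(W[:,:,1]+.144)<.03)
    p=W[m];
    for a in np.arange(.19,.31,.02):
        q=p[abs(p[:,2]-a)<.01]
        if len(q)>3: print(n,'rod',a.round(2),len(q),q.mean(0).round(4))
    print(np.nanmin(p[:,2]) if len(p) else None)
```

```text
scene 62 [0.555 0.092 0.05 ] rad 0.051
scene 66 [0.557 0.134 0.05 ] rad 0.044
scene 63 [0.592 0.071 0.05 ] rad 0.048
scene 68 [0.586 0.167 0.049] rad 0.05
scene 70 [0.63  0.084 0.05 ] rad 0.047
scene 72 [0.626 0.156 0.05 ] rad 0.046
scene 36 [0.656 0.122 0.05 ] rad 0.058
scene rod 0.21 5 [ 0.6035 -0.1391  0.218 ]
scene rod 0.23 34 [ 0.6033 -0.1403  0.2293]
scene rod 0.25 33 [ 0.6042 -0.1409  0.2509]
scene rod 0.27 34 [ 0.6029 -0.1405  0.2698]
scene rod 0.29 34 [ 0.6042 -0.1406  0.2899]
0.21654846833294727
side 87 [0.628 0.084 0.049] rad 0.046
side 80 [0.588 0.071 0.049] rad 0.05
side 84 [0.553 0.093 0.049] rad 0.053
side 86 [0.652 0.122 0.049] rad 0.054
side 96 [0.553 0.135 0.049] rad 0.048
side 94 [0.623 0.157 0.049] rad 0.046
side 79 [0.582 0.168 0.049] rad 0.052
side rod 0.21 11 [ 0.5915 -0.1374  0.2169]
side rod 0.23 38 [ 0.5922 -0.137   0.2298]
side rod 0.25 37 [ 0.5924 -0.137   0.2497]
side rod 0.27 43 [ 0.5933 -0.1372  0.2704]
side rod 0.29 34 [ 0.5923 -0.1373  0.29  ]
0.2135739853355872
```

Call:
jog_arm --commands "0 0.05 0 0 0 0;0 0.1 0 0 0 0;0 0.15 0 0 0 0;0 0.2 0 0 0 0;0 0.24 0 0 0 0;0 0.263 0 0 0 0;0 0.263 0 0 0 0;0 0.263 -0.05 0 0 0;0 0.263 -0.1 0 0 0;0 0.263 -0.14 0 0 0;0 0.263 -0.155 0 0 0;0 0.263 -0.165 0 0 0;0 0.263 -0.17 0 0 0;0 0.263 -0.17 0 0 0;0 0.263 -0.17 0 0 0"

```text
time: 13.92
eef_pos: [0.5974, 0.1199, 0.1647]
tcp_rot: [0.684, 0.73, 0.001, 0.001]
contact_force: [0.4, -0.6, -1.6]
opening: 0.325
```

Run:
```python
from h import *
s=get_state();print(s['time'],s['eef_pos'],s['tcp_rot'],s['contact_force'],s['opening'])
c=cam('scene');save(c,'c5',3,(300,110,480,310));c=cam('side');save(c,'s5',3,(190,140,350,340))
```

```text
13.925 [0.59740308 0.1199083  0.16473125] [0.68371474 0.72974842 0.00083016 0.0008466 ] [ 0.43847762 -0.58993463 -1.59352788] 0.3251224877451715
```

View pics/c5.png

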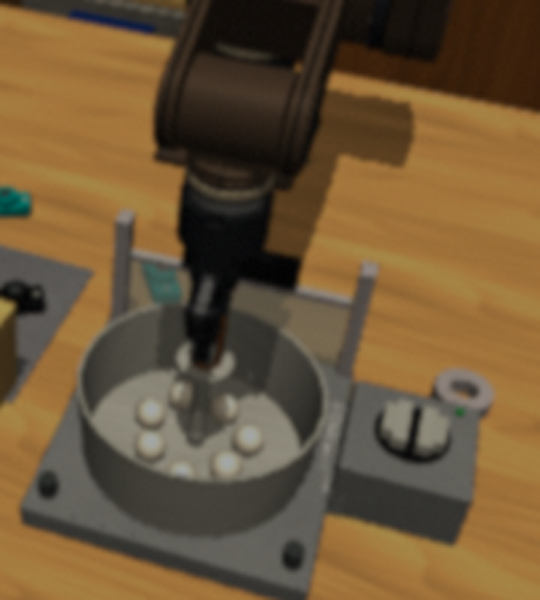

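View pics/s5.png

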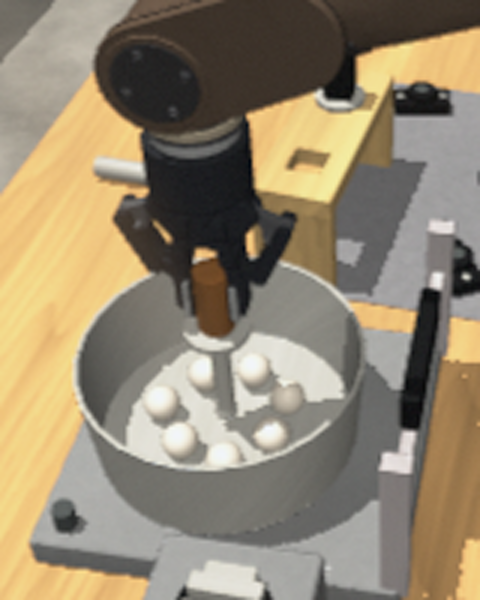

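Run:
```python
import numpy as np
c=np.array([.001,-.001])
rows=[];base=np.zeros(2)
def P(r,a): return c+r*np.array([np.cos(np.radians(a)),np.sin(np.radians(a))])
seq=[P(.02,235),P(.036,235),P(.046,238),P(.0525,243)]+[P(.053,243+12*i) for i in range(1,17)]
a=243+12*16
def out(seq,base): print(';'.join('%.3f %.3f 0 0 0 0'%tuple(p-base) for p in seq)); return np.round(seq[-1],3)
base=out(seq,base)
for k in range(3):
    s=[P(.053,a+15*i) for i in range(1,21)];a+=300;base=out(s,base)
```

```text
-0.010 -0.017 0 0 0 0;-0.020 -0.030 0 0 0 0;-0.023 -0.040 0 0 0 0;-0.023 -0.048 0 0 0 0;-0.013 -0.052 0 0 0 0;-0.002 -0.054 0 0 0 0;0.009 -0.053 0 0 0 0;0.020 -0.050 0 0 0 0;0.030 -0.045 0 0 0 0;0.038 -0.038 0 0 0 0;0.045 -0.030 0 0 0 0;0.050 -0.020 0 0 0 0;0.053 -0.009 0 0 0 0;0.054 0.002 0 0 0 0;0.052 0.013 0 0 0 0;0.048 0.023 0 0 0 0;0.042 0.032 0 0 0 0;0.034 0.040 0 0 0 0;0.025 0.046 0 0 0 0;0.015 0.050 0 0 0 0
-0.014 0.002 0 0 0 0;-0.028 0.000 0 0 0 0;-0.040 -0.005 0 0 0 0;-0.051 -0.014 0 0 0 0;-0.060 -0.025 0 0 0 0;-0.065 -0.037 0 0 0 0;-0.067 -0.051 0 0 0 0;-0.065 -0.065 0 0 0 0;-0.060 -0.077 0 0 0 0;-0.051 -0.088 0 0 0 0;-0.040 -0.097 0 0 0 0;-0.028 -0.102 0 0 0 0;-0.014 -0.104 0 0 0 0;-0.000 -0.102 0 0 0 0;0.012 -0.097 0 0 0 0;0.023 -0.088 0 0 0 0;0.032 -0.077 0 0 0 0;0.037 -0.065 0 0 0 0;0.039 -0.051 0 0 0 0;0.037 -0.037 0 0 0 0
-0.005 0.012 0 0 0 0;-0.014 0.023 0 0 0 0;-0.025 0.032 0 0 0 0;-0.037 0.037 0 0 0 0;-0.051 0.039 0 0 0 0;-0.065 0.037 0 0 0 0;-0.078 0.032 0 0 0 0;-0.088 0.023 0 0 0 0;-0.097 0.012 0 0 0 0;-0.102 -0.000 0 0 0 0;-0.104 -0.014 0 0 0 0;-0.102 -0.028 0 0 0 0;-0.097 -0.040 0 0 0 0;-0.088 -0.051 0 0 0 0;-0.078 -0.060 0 0 0 0;-0.065 -0.065 0 0 0 0;-0.051 -0.067 0 0 0 0;-0.037 -0.065 0 0 0 0;-0.024 -0.060 0 0 0 0;-0.014 -0.051 0 0 0 0
0.009 0.010 0 0 0 0;0.014 0.023 0 0 0 0;0.016 0.037 0 0 0 0;0.014 0.051 0 0 0 0;0.009 0.063 0 0 0 0;0.000 0.074 0 0 0 0;-0.010 0.083 0 0 0 0;-0.023 0.088 0 0 0 0;-0.037 0.090 0 0 0 0;-0.051 0.088 0 0 0 0;-0.064 0.083 0 0 0 0;-0.074 0.074 0 0 0 0;-0.083 0.064 0 0 0 0;-0.088 0.051 0 0 0 0;-0.090 0.037 0 0 0 0;-0.088 0.023 0 0 0 0;-0.083 0.011 0 0 0 0;-0.074 -0.000 0 0 0 0;-0.064 -0.009 0 0 0 0;-0.051 -0.014 0 0 0 0
```

Call:
jog_arm --commands "-0.010 -0.017 0 0 0 0;-0.020 -0.030 0 0 0 0;-0.023 -0.040 0 0 0 0;-0.023 -0.048 0 0 0 0;-0.013 -0.052 0 0 0 0;-0.002 -0.054 0 0 0 0;0.009 -0.053 0 0 0 0;0.020 -0.050 0 0 0 0;0.030 -0.045 0 0 0 0;0.038 -0.038 0 0 0 0;0.045 -0.030 0 0 0 0;0.050 -0.020 0 0 0 0;0.053 -0.009 0 0 0 0;0.054 0.002 0 0 0 0;0.052 0.013 0 0 0 0;0.048 0.023 0 0 0 0;0.042 0.032 0 0 0 0;0.034 0.040 0 0 0 0;0.025 0.046 0 0 0 0;0.015 0.050 0 0 0 0"

```text
time: 16.52
eef_pos: [0.6109, 0.1702, 0.1634]
tcp_rot: [0.684, 0.73, -0.0, -0.0]
contact_force: [0.4, 0.8, -1.6]
opening: 0.326
```

Run:
```python
from h import *
s=get_state();print(s['time'],s['eef_pos'],s['tcp_rot'],s['contact_force'],s['opening'],np.hypot(*(s['eef_pos'][:2]-np.array([.5985,.119]))))
c=cam('side');save(c,'s6',3,(190,140,350,340))
```

```text
16.525 [0.61085434 0.17017787 0.16335138] [ 6.83713401e-01  7.29750630e-01 -5.25909105e-05 -2.21497247e-05] [ 0.40904475  0.78966331 -1.6191535 ] 0.3260646821950366 0.05264792317168871
```

View pics/s6.png

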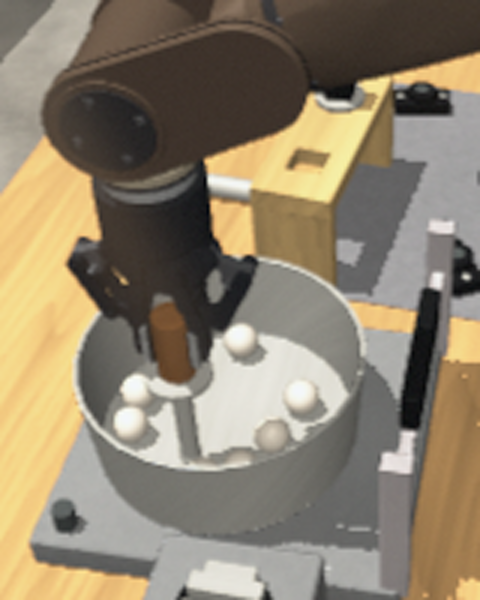

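The rod is upright, at a radius of 52.6 mm, and the beads are moving apart inside the bowl. I'm continuing to stir.

Call:
jog_arm --commands "-0.014 0.002 0 0 0 0;-0.028 0.000 0 0 0 0;-0.040 -0.005 0 0 0 0;-0.051 -0.014 0 0 0 0;-0.060 -0.025 0 0 0 0;-0.065 -0.037 0 0 0 0;-0.067 -0.051 0 0 0 0;-0.065 -0.065 0 0 0 0;-0.060 -0.077 0 0 0 0;-0.051 -0.088 0 0 0 0;-0.040 -0.097 0 0 0 0;-0.028 -0.102 0 0 0 0;-0.014 -0.104 0 0 0 0;0.000 -0.102 0 0 0 0;0.012 -0.097 0 0 0 0;0.023 -0.088 0 0 0 0;0.032 -0.077 0 0 0 0;0.037 -0.065 0 0 0 0;0.039 -0.051 0 0 0 0;0.037 -0.037 0 0 0 0"

```text
time: 19.08
eef_pos: [0.6485, 0.134, 0.1633]
tcp_rot: [0.684, 0.73, -0.0, -0.0]
contact_force: [0.3, -0.5, -1.8]
opening: 0.327
```

Call:
jog_arm --commands "-0.005 0.012 0 0 0 0;-0.014 0.023 0 0 0 0;-0.025 0.032 0 0 0 0;-0.037 0.037 0 0 0 0;-0.051 0.039 0 0 0 0;-0.065 0.037 0 0 0 0;-0.078 0.032 0 0 0 0;-0.088 0.023 0 0 0 0;-0.097 0.012 0 0 0 0;-0.102 0.000 0 0 0 0;-0.104 -0.014 0 0 0 0;-0.102 -0.028 0 0 0 0;-0.097 -0.040 0 0 0 0;-0.088 -0.051 0 0 0 0;-0.078 -0.060 0 0 0 0;-0.065 -0.065 0 0 0 0;-0.051 -0.067 0 0 0 0;-0.037 -0.065 0 0 0 0;-0.024 -0.060 0 0 0 0;-0.014 -0.051 0 0 0 0"

```text
time: 21.58
eef_pos: [0.6355, 0.0825, 0.1632]
tcp_rot: [0.684, 0.73, 0.0, -0.0]
contact_force: [0.4, 0.8, -1.3]
opening: 0.327
```

Call:
jog_arm --commands "0.009 0.010 0 0 0 0;0.014 0.023 0 0 0 0;0.016 0.037 0 0 0 0;0.014 0.051 0 0 0 0;0.009 0.063 0 0 0 0;0.000 0.074 0 0 0 0;-0.010 0.083 0 0 0 0;-0.023 0.088 0 0 0 0;-0.037 0.090 0 0 0 0;-0.051 0.088 0 0 0 0;-0.064 0.083 0 0 0 0;-0.074 0.074 0 0 0 0;-0.083 0.064 0 0 0 0;-0.088 0.051 0 0 0 0;-0.090 0.037 0 0 0 0;-0.088 0.023 0 0 0 0;-0.083 0.011 0 0 0 0;-0.074 0.000 0 0 0 0;-0.064 -0.009 0 0 0 0;-0.051 -0.014 0 0 0 0"

```text
time: 24.08
eef_pos: [0.5846, 0.0673, 0.1633]
tcp_rot: [0.684, 0.73, 0.0, 0.0]
contact_force: [0.0, 0.0, -1.3]
opening: 0.329
```

Run:
```python
from h import *
s=get_state();print(s['time'],s['eef_pos'],s['tcp_rot'],s['contact_force'],s['opening'],np.hypot(*(s['eef_pos'][:2]-np.array([.5985,.119]))))
c=cam('side');save(c,'s7',3,(190,140,350,340))
```

```text
24.075 [0.5846291  0.06725514 0.16329228] [6.83902997e-01 7.29572947e-01 7.70070715e-05 1.74505354e-05] [ 0.0111743   0.0248797  -1.25589917] 0.32876625650126784 0.053571753092895795
```

View pics/s7.png

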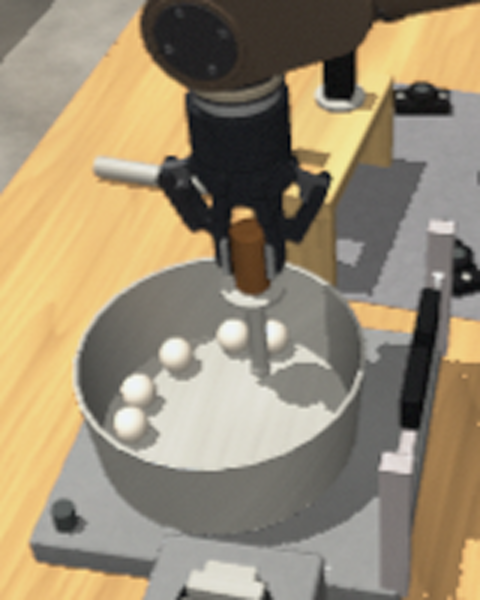

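About three rounds done, with the beads rolled to the wall. I'm lifting out and measuring the free rack hole.

Call:
jog_arm --commands "0.008 0.03 0.03 0 0 0;0.013 0.052 0.09 0 0 0;0.013 0.052 0.14 0 0 0;0.013 0.052 0.18 0 0 0;0.013 0 0.18 0 0 0;0.013 -0.05 0.18 0 0 0;0.013 -0.1 0.18 0 0 0;0.013 -0.15 0.18 0 0 0;0.013 -0.19 0.18 0 0 0;0.013 -0.211 0.18 0 0 0;0.013 -0.211 0.18 0 0 0;0.013 -0.211 0.18 0 0 0"

```text
time: 25.62
eef_pos: [0.5968, -0.1419, 0.3433]
tcp_rot: [0.683, 0.73, 0.0, -0.0]
contact_force: [-1.0, 0.5, -2.3]
opening: 0.326
```

Run:
```python
from m import *
s=get_state();print(s['time'],s['eef_pos'],s['tcp_rot'],s['contact_force'])
save(S['side'],'s8',3,(190,100,400,300)); save(S['scene'],'c8',3,(200,150,470,310))
with np.errstate(all='ignore'):
  for n in A:
    W=A[n]
    # intersect rays with z=.115 plane, find hole: pixels whose measured z < .108 surrounded by top face
    c=S[n];v,u=np.mgrid[:400,:640]
    d=np.stack([(u-c['cx'])/c['fx'],(v-c['cy'])/c['fy'],np.ones_like(u)],-1)@np.array(c['R']);o=-np.array(c['R']).T@c['t']
    t=(.115-o[2])/d[:,:,2];X=o+d*t[:,:,None]
    ax=np.array([.0,0]);near=np.hypot(X[:,:,0]-.598,X[:,:,1]+.143)<.035
    m=near&(W[:,:,2]<.109)
    l,lab,st,ce=cv2.connectedComponentsWithStats(m.astype(np.uint8))
    for i in range(1,l):
        if st[i,4]<15: continue
        p=X[lab==i]; print(n,st[i],p[:,:2].min(0).round(4),p[:,:2].max(0).round(4),rect(p))
    m=(W[:,:,2]>.205)&(W[:,:,2]<.29)&(abs(W[:,:,0]-.598)<.03)&(abs(W[:,:,1]+.144)<.03)
    p=W[m];print(len(p),p.mean(0).round(4),p.min(0))
```

```text
25.725 [ 0.5968303  -0.1416478   0.34345043] [ 6.83079747e-01  7.30343757e-01  2.18344686e-04 -9.01108424e-05] [-0.90248059 -0.30255501 -1.67690531]
scene [276 211  14   8  70] [ 0.5877 -0.1583] [ 0.6182 -0.1274] (array([ 602.9, -142.8]), array([30.7, 30.2]), 88.2)
107 [ 0.6043 -0.1393  0.2596] [ 0.5956491  -0.14956592  0.22822895]
side [285 191  14   7  72] [ 0.5801 -0.1549] [ 0.6128 -0.1257] (array([ 596.5, -140.3]), array([29.2, 31.9]), 87.7)
124 [ 0.5941 -0.1362  0.2591] [ 0.58707024 -0.14530219  0.22775319]
```

View pics/s8.png

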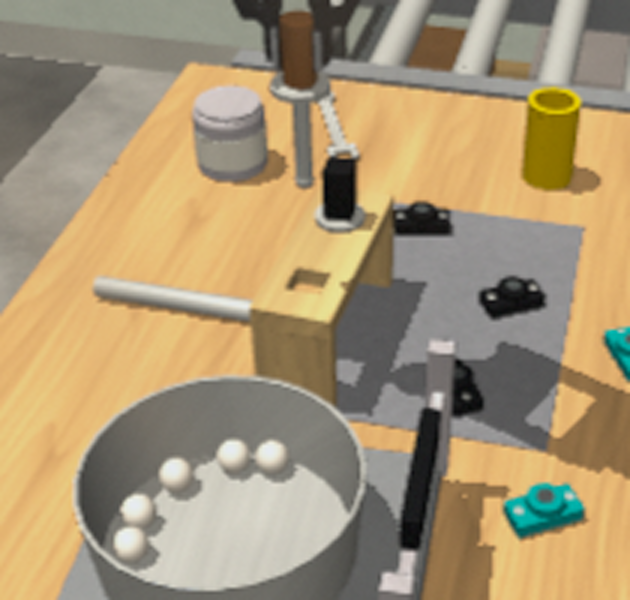

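View pics/c8.png

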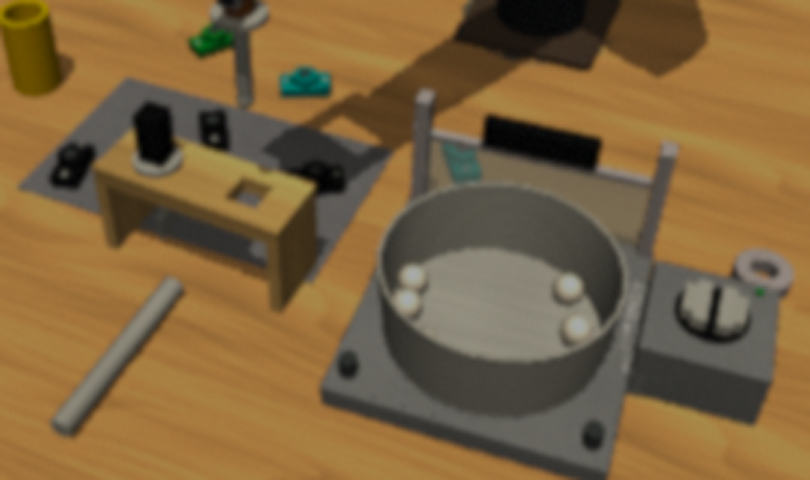

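Hole centre is about (0.5995, -0.1415). Both views show the rod upright above it. Lowering it in.

Call:
jog_arm --commands "0.002 0 -0.04 0 0 0;0.002 0 -0.08 0 0 0;0.002 0 -0.11 0 0 0;0.002 0 -0.14 0 0 0;0.002 0 -0.17 0 0 0;0.002 0 -0.19 0 0 0;0.002 0 -0.2 0 0 0;0.002 0 -0.207 0 0 0;0.002 0 -0.207 0 0 0"

```text
time: 26.85
eef_pos: [0.5989, -0.1432, 0.1367]
tcp_rot: [0.684, 0.73, 0.0, 0.0]
contact_force: [-0.3, 0.3, -1.9]
opening: 0.328
```

Call:
jog_arm --commands "0 0 0 0 0 0;0 0 0 0 0 0;0 0 0 0 0 0;0 0 0 0 0 0" --gripper 80

```text
time: 27.35
eef_pos: [0.5988, -0.1433, 0.1367]
tcp_rot: [0.684, 0.73, 0.0, 0.0]
contact_force: [-0.5, -1.2, -0.8]
opening: 0.799
```

Call:
jog_arm --commands "0 0 0.04 0 0 0;0 0 0.08 0 0 0;0 0 0.13 0 0 0;0 0 0.18 0 0 0;0 0 0.18 0 0 0;0 0 0.18 0 0 0"

```text
time: 28.1
eef_pos: [0.5984, -0.143, 0.3158]
tcp_rot: [0.684, 0.73, -0.0, -0.0]
contact_force: [-0.1, 1.0, -0.7]
opening: 0.799
```

```bash
python3 m.py
python3 - <<'E'
from h import *
s=get_state();print(s['time'],s['eef_pos'],s['tcp_rot'],s['contact_force'])
c=cam('wrist');save(c,'w9')
c=cam('side');save(c,'s9',3,(190,100,400,300))
E
```

```text
scene bowl [0.6007 0.1182 0.1133] 482
side bowl [0.5959 0.1196 0.1131] 613
scene handle [0.3861 0.0031 0.6187] [0.38  0.    0.581] [0.395 0.008 0.653] [0.3928 0.0069 0.6495] (array([387.5,   3.7]), array([ 7.4, 15. ]), 89.0) 112
side handle [0.3849 0.0023 0.6088] [0.38 0.   0.58] [0.394 0.007 0.639] [0.3913 0.0052 0.6339] (array([385.9,   1.4]), array([ 6.1, 14.9]), 67.1) 158
scene rack (array([ 598. , -199.8]), array([222.1,  85.2]), 87.8) 900
side rack (array([ 593.8, -198.5]), array([224.2,  81.3]), 86.7) 727
scene driver top (array([ 598.7, -252.2]), array([31.7, 31.4]), 88.1) [ 0.5991 -0.2518  0.1807] 71
side driver top (array([ 592.5, -251.4]), array([29.5, 27. ]), 88.9) [ 0.5925 -0.2504  0.1807] 49
scene rod top (array([ 603.9, -142.7]), array([27.2, 26.1]), 26.7) [ 0.6036 -0.1423  0.1808] 56
side rod top (array([ 596.9, -141.7]), array([26.1, 28.9]), 60.3) [ 0.5977 -0.141   0.1804] 53
scene hous (array([ 422. , -291.4]), array([54.5, 33. ]), 36.7) top [ 0.42   -0.2938  0.0289] 37 98
scene hous (array([ 452.4, -136.9]), array([41.3, 59.4]), 40.4) top [ 0.4521 -0.1407  0.0284] 42 111
scene hous (array([ 536.5, -414.9]), array([68.5, 33.5]), 11.9) top [ 0.5436 -0.4137  0.0288] 46 121
side hous (array([ 413. , -291.9]), array([64.9, 34.6]), 34.5) top [ 0.4116 -0.2922  0.0278] 35 135
side hous (array([ 434.3, -132.9]), array([26.7, 54.4]), 11.6) top [ 0.4426 -0.1395  0.0285] 32 104
side hous (array([ 535.4, -410.5]), array([63.3, 32. ]), 10.9) top [ 0.5362 -0.4115  0.0279] 29 105
28.2 [ 0.59783296 -0.14283145  0.31394823] [ 6.83757413e-01  7.29706763e-01 -6.88172358e-04 -1.83472673e-03] [ 0.63036306 -0.01916312 -0.04811311]
```

View pics/w9.png

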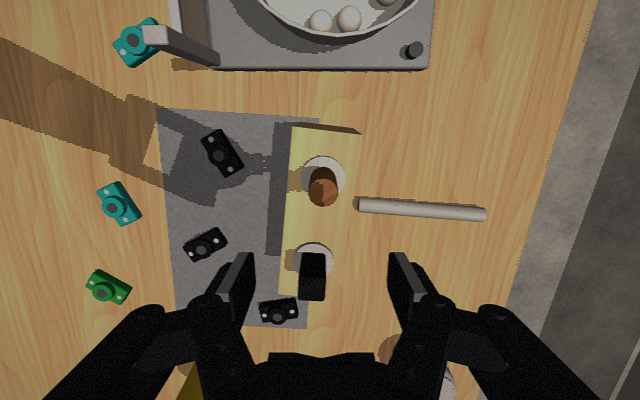

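View pics/s9.png

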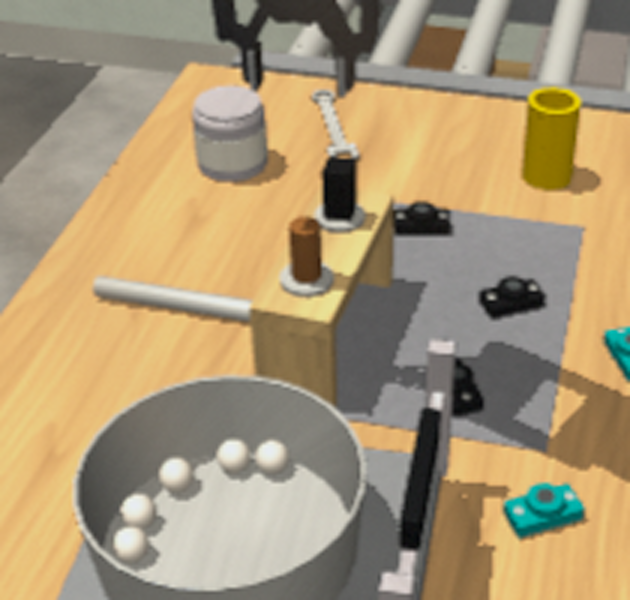

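The rod is seated: its flange rests on the rack and its top is at z 0.181. The black housings are in the wrist view at (221,152), (205,244) and (278,310). The turquoise ones at (120,203) and (137,42) and the green one at (108,288) stay. Measuring the black ones and checking an enlarged crop.

```bash
cat > hs.py <<'E'
from h import *
import sys
c=cam('wrist');W=cloud(c);C=c['frame'].astype(int)
s=get_state();print(s['time'],s['eef_pos'])
with np.errstate(all='ignore'):
    m=(W[:,:,2]>.012)&(W[:,:,2]<.035)&(C.max(2)<80)&(W[:,:,0]>.3)&(W[:,:,0]<.57)&(W[:,:,1]<-.04)
    m[300:,230:420]&=W[300:,230:420,2]<.035
m=cv2.morphologyEx(m.astype(np.uint8),cv2.MORPH_CLOSE,np.ones((5,5)))
l,lab,st,ce=cv2.connectedComponentsWithStats(m)
for i in range(1,l):
    if st[i,4]<150: continue
    p=W[(lab==i)];p=p[(p[:,2]>.012)&(p[:,2]<.035)]
    r=cv2.minAreaRect((p[:,:2]*1000).astype(np.float32))
    t=p[p[:,2]>.0255]
    f=p[(p[:,2]>.0155)&(p[:,2]<.0205)]
    r2=cv2.minAreaRect((f[:,:2]*1000).astype(np.float32)) if len(f)>5 else None
    b=cv2.minAreaRect((t[:,:2]*1000).astype(np.float32)) if len(t)>5 else None
    # long axis angle
    def la(r):
        a=r[2] if r[1][0]>=r[1][1] else r[2]+90
        return round((a+90)%180-90,1)
    print('px',ce[i].round(),st[i,4],'all',np.round(r[0],1),np.round(r[1],1),la(r),'| base',None if r2 is None else (np.round(r2[0],1),np.round(r2[1],1),la(r2)),'| boss',None if b is None else (np.round(b[0],1),np.round(b[1],1)))
save(c,sys.argv[1],2,tuple(map(int,sys.argv[2].split(','))) if len(sys.argv)>2 else (80,100,400,360))
E
python3 hs.py w10
```

```text
28.35 [ 0.59809948 -0.14294161  0.31438968]
px [220. 153.] 1080 all [ 448.1 -140.4] [34.2 66. ] -57.4 | base (array([ 448.1, -140.7]), array([33.9, 65.6]), -57.4) | boss (array([ 448.2, -140.7]), array([32.2, 32.8]))
px [204. 245.] 792 all [ 414.3 -293.5] [65.4 33.9] 31.7 | base (array([ 414.3, -293.5]), array([65.3, 33.9]), 31.7) | boss (array([ 413.9, -293.7]), array([31.7, 32.2]))
px [277. 312.] 687 all [ 538.3 -414.7] [65.1 35.4] 13.7 | base (array([ 537.8, -413.9]), array([64.6, 33.5]), 13.5) | boss (array([ 538.2, -413.3]), array([32.5, 32.3]))
```

View pics/w10.png

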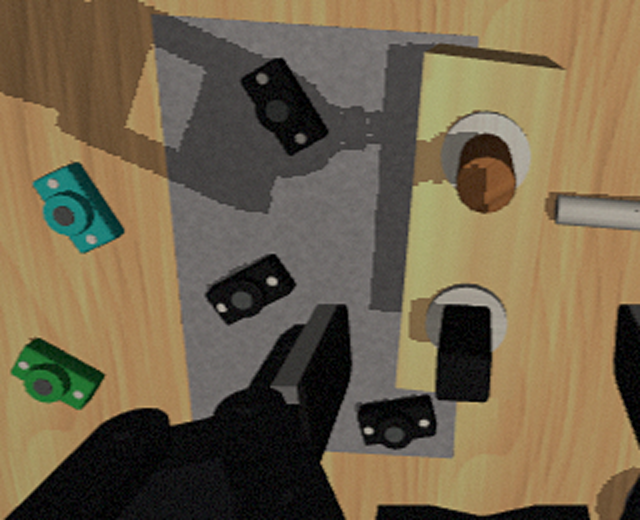

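The crop confirms three black housings. A is at (0.448, -0.1405) with its long axis at -57°, B at (0.414, -0.2935) at 32°, and C at (0.538, -0.414) at 13.5°. Starting with A.

Call:
jog_arm --commands "-0.05 0.003 0 0 0 0.17;-0.1 0.003 0 0 0 0.34;-0.15 0.003 -0.02 0 0 0.504;-0.15 0.003 -0.08 0 0 0.504;-0.15 0.003 -0.14 0 0 0.504;-0.15 0.003 -0.19 0 0 0.504;-0.15 0.003 -0.19 0 0 0.504;-0.15 0.003 -0.19 0 0 0.504" --gripper 75 --grip_force 50

```text
time: 29.35
eef_pos: [0.4497, -0.1408, 0.1281]
tcp_rot: [0.48, 0.877, -0.0, 0.001]
contact_force: [1.1, 0.1, 0.3]
opening: 0.75
```

```bash
python3 hs.py w11 0,0,640,400; python3 -c "
import cv2;i=cv2.imread('pics/w11.png');cv2.imwrite('pics/w11b.png',cv2.resize(i,(640,400)))"
python3 - <<'E'
from h import *
s=get_state();q=s['tcp_rot'];print(s['eef_pos'],2*np.degrees(np.arctan2(q[1],q[0]))-90,s['qpos'])
E
```

```text
29.4 [ 0.45036861 -0.14110388  0.12896264]
px [319. 195.] 2565 all [ 447.6 -140.1] [33.8 65.1] -57.4 | base (array([ 447.7, -140.3]), array([33.7, 64.7]), -57.3) | boss (array([ 447.7, -140.7]), array([33.2, 32.4]))
px [454. 222.] 235 all [561.1 -93. ] [15.1  6.1] 66.1 | base (array([560.2, -94. ]), array([13.3,  1.9]), 84.7) | boss (array([561.2, -93.1]), array([15.1,  5.8]))
px [190. 293.] 521 all [ 399.4 -297.3] [36. 25.] 32.4 | base (array([ 399.2, -297.4]), array([35.7, 25. ]), 32.4) | boss (array([ 400.7, -288.7]), array([21.1,  5.5]))
[ 0.45036861 -0.14110388  0.12896264] 32.607993043629364 [-5.19052146e-01 -5.74649996e-02  2.15231029e+00 -4.82960301e-05
  1.04222885e+00 -1.08814473e+00]
```

View pics/w11b.png

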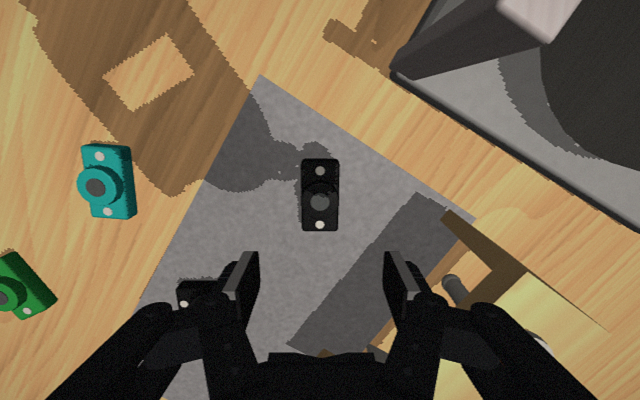

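Call:
jog_arm --commands "-0.0015 0.0005 -0.05 0 0 0;-0.0015 0.0005 -0.085 0 0 0;-0.0015 0.0005 -0.105 0 0 0;-0.0015 0.0005 -0.118 0 0 0;-0.0015 0.0005 -0.118 0 0 0;-0.0015 0.0005 -0.118 0 0 0"

```text
time: 30.15
eef_pos: [0.4484, -0.1403, 0.0098]
tcp_rot: [0.48, 0.877, -0.0, 0.002]
contact_force: [0.2, -0.4, -0.1]
opening: 0.753
```

Call:
jog_arm --commands "0 0 0 0 0 0;0 0 0 0 0 0;0 0 0 0 0 0;0 0 0 0 0 0;0 0 0 0 0 0" --gripper 0

```text
time: 30.78
eef_pos: [0.448, -0.1402, 0.0094]
tcp_rot: [0.48, 0.877, -0.0, 0.001]
contact_force: [-0.2, -0.3, 6.7]
opening: 0.38
```

Call:
jog_arm --commands "0 0 0.05 0 0 0;0 0 0.11 0 0 0;0 0 0.17 0 0 0;0 0 0.23 0 0 0;0 0 0.24 0 0 0;0 0 0.24 0 0 0"

```text
time: 31.52
eef_pos: [0.447, -0.1396, 0.2481]
tcp_rot: [0.48, 0.877, -0.0, 0.0]
contact_force: [-0.0, -0.1, -1.1]
opening: 0.384
```

Run:
```python
from m import *
s=get_state();q=s['tcp_rot'];print(s['eef_pos'],s['opening'],2*np.degrees(np.arctan2(q[1],q[0]))-90,s['qpos'])
S['wrist']=cam('wrist');A['wrist']=cloud(S['wrist']);save(S['wrist'],'w12')
with np.errstate(all='ignore'):
  for n in A:
    W=A[n];C=S[n]['frame'].astype(int)
    m=(W[:,:,2]>.047)&(W[:,:,2]<.07)&(np.hypot(W[:,:,0]-.598,W[:,:,1]-.119)<.1)&(C.min(2)>50)
    l,lab,st,ce=cv2.connectedComponentsWithStats(m.astype(np.uint8))
    for i in range(1,l):
        p=W[lab==i]
        if len(p)<8: continue
        f=least_squares(lambda q:np.linalg.norm(p-q,axis=1)-.015,p.mean(0)-[0,0,.01],loss='soft_l1',f_scale=.002)
        print(n,ce[i].round(),len(p),f.x.round(3),'rad',round(float(np.hypot(f.x[0]-.5985,f.x[1]-.119)),3))
save(S['scene'],'c12',3,(300,110,480,310))
```

```text
[ 0.44591743 -0.13900284  0.24558446] 0.3825548671712191 32.59761665018766 [-5.19895706e-01 -1.96866907e-01  2.05106300e+00 -3.91328342e-05
  1.29220688e+00 -1.08882059e+00]
scene [337. 246.] 134 [0.611 0.036 0.057] rad 0.084
scene [389. 246.] 78 [0.538 0.174 0.05 ] rad 0.082
scene [392. 259.] 84 [0.588 0.196 0.05 ] rad 0.077
side [267. 252.] 95 [0.618 0.036 0.049] rad 0.086
side [280. 252.] 94 [0.585 0.029 0.049] rad 0.091
side [248. 258.] 94 [0.66  0.068 0.049] rad 0.08
side [234. 276.] 217 [0.67  0.139 0.057] rad 0.074
wrist [638.  65.] 44 [0.656 0.136 0.036] rad 0.06
wrist [628.  96.] 619 [0.676 0.116 0.05 ] rad 0.078
wrist [539. 125.] 580 [0.617 0.036 0.05 ] rad 0.085
wrist [588. 125.] 755 [0.66  0.069 0.05 ] rad 0.079
```

View pics/w12.png

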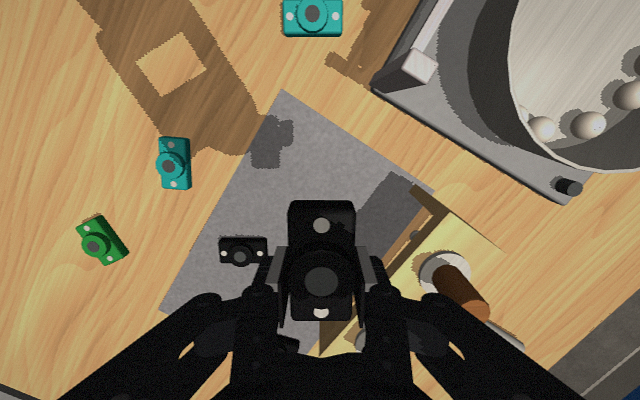

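View pics/c12.png

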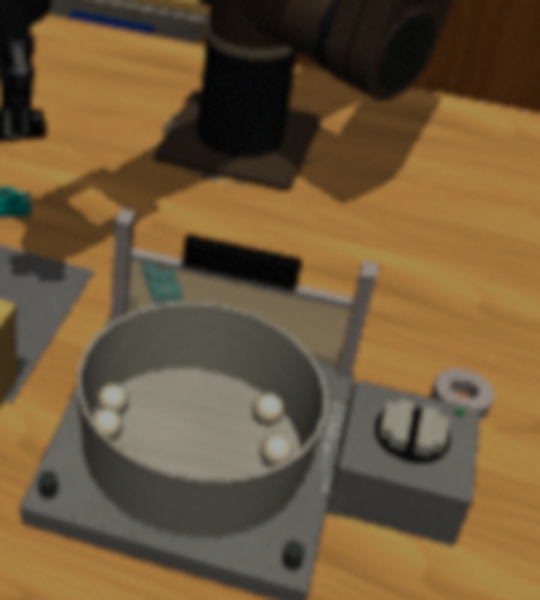

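All seven beads are against the wall, so the middle and the -x side are free. A is held (opening 0.38). I'm carrying it to the -x side of the bowl.

Call:
jog_arm --commands "0.025 0.055 0.01 0 0 -0.12;0.05 0.11 0.01 0 0 -0.25;0.075 0.165 0.01 0 0 -0.38;0.095 0.22 0.01 0 0 -0.5;0.106 0.249 0 0 0 -0.5;0.106 0.249 0 0 0 -0.5;0.106 0.249 -0.06 0 0 -0.5;0.106 0.249 -0.11 0 0 -0.5;0.106 0.249 -0.15 0 0 -0.5;0.106 0.249 -0.18 0 0 -0.5;0.106 0.249 -0.196 0 0 -0.5;0.106 0.249 -0.196 0 0 -0.5"

```text
time: 33.17
eef_pos: [0.5519, 0.1087, 0.0509]
tcp_rot: [0.683, 0.731, -0.001, -0.001]
contact_force: [-0.0, -0.5, -0.3]
opening: 0.382
```

Call:
jog_arm --commands "0 0 0 0 0 0;0 0 0 0 0 0;0 0 0 0 0 0" --gripper 55

```text
time: 33.55
eef_pos: [0.554, 0.1094, 0.0536]
tcp_rot: [0.682, 0.731, 0.001, 0.001]
contact_force: [0.6, -0.2, 0.2]
opening: 0.547
```

Call:
jog_arm --commands "0 0 0.05 0 0 0;0 0 0.11 0 0 0;0 0 0.17 0 0 0;0 0 0.22 0 0 0;0 0 0.22 0 0 0;0 0 0.22 0 0 0"

```text
time: 34.3
eef_pos: [0.5528, 0.1094, 0.2722]
tcp_rot: [0.682, 0.731, -0.0, -0.0]
contact_force: [0.7, 0.6, 0.2]
opening: 0.553
```

Run:
```python
from h import *
s=get_state();q=s['tcp_rot'];print(s['time'],s['eef_pos'],s['opening'],2*np.degrees(np.arctan2(q[1],q[0]))-90,s['qpos'])
c=cam('wrist');save(c,'w13')
c=cam('side');save(c,'s13',2.5,(190,100,430,330))
```

```text
34.3 [0.55280443 0.10939789 0.27215119] 0.5528783597664321 3.95992277370172 [ 1.53559572e-02  1.10453080e-02  1.81015757e+00 -1.45673257e-05
  1.32044581e+00 -5.37541240e-02]
```

View pics/s13.png

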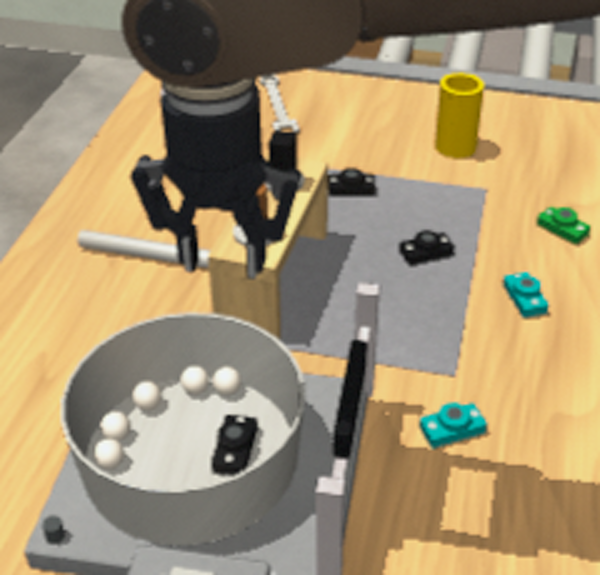

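View pics/w13.png

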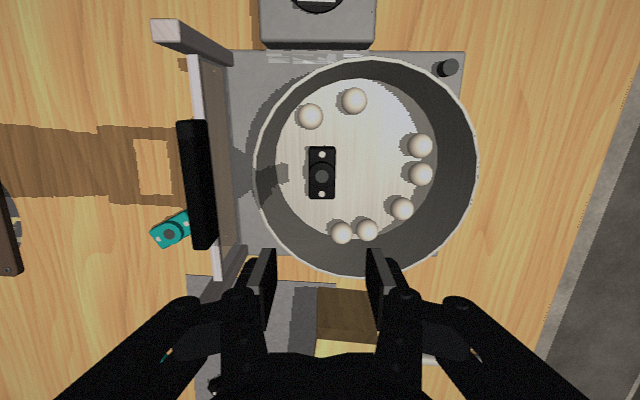

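A is in the bowl at (322,172), with all seven beads in view round it. Next is housing B.

Call:
jog_arm --commands "-0.02 -0.055 0 0 0 -0.15;-0.04 -0.11 0 0 0 -0.3;-0.06 -0.165 0 0 0 -0.45;-0.08 -0.22 0 0 0 -0.6;-0.1 -0.28 0 0 0 -0.75;-0.12 -0.34 0 0 0 -0.9;-0.139 -0.4 0 0 0 -1.08;-0.139 -0.4025 -0.05 0 0 -1.087;-0.139 -0.4025 -0.1 0 0 -1.087;-0.139 -0.4025 -0.142 0 0 -1.087;-0.139 -0.4025 -0.142 0 0 -1.087;-0.139 -0.4025 -0.142 0 0 -1.087" --gripper 75

```text
time: 35.9
eef_pos: [0.4146, -0.2935, 0.1311]
tcp_rot: [0.962, 0.273, 0.0, 0.0]
contact_force: [1.0, -0.1, 0.3]
opening: 0.749
```

```bash
python3 hs.py w14 0,0,640,400; python3 -c "
import cv2;i=cv2.imread('pics/w14.png');cv2.imwrite('pics/w14b.png',cv2.resize(i,(640,400)))"
python3 - <<'E'
from h import *
s=get_state();q=s['tcp_rot'];print(s['eef_pos'],2*np.degrees(np.arctan2(q[1],q[0]))-90,s['qpos'])
E
```

```text
35.95 [ 0.41507739 -0.29400062  0.132146  ]
px [420.  53.] 314 all [ 556.6 -294.9] [24.5 11.8] 31.8 | base (array([ 556.4, -294.9]), array([24.2, 11.5]), 31.9) | boss (array([ 556.2, -295. ]), array([24. , 11.5]))
px [515. 151.] 3284 all [ 538.  -413.9] [65.9 34.7] 13.7 | base (array([ 538. , -414.1]), array([65.8, 34.4]), 13.6) | boss (array([ 537.9, -414.1]), array([33.1, 33. ]))
px [320. 196.] 2486 all [ 414.4 -293.7] [65.2 33.9] 32.8 | base (array([ 414.2, -293.8]), array([64.8, 33.7]), 32.6) | boss (array([ 413.9, -294. ]), array([33. , 32.4]))
[ 0.41507739 -0.29400062  0.132146  ] -58.31543259622555 [-8.15969395e-01  2.44611962e-02  2.06506474e+00  2.12137650e-07
  1.04912655e+00  2.01826803e-01]
```

View pics/w14b.png

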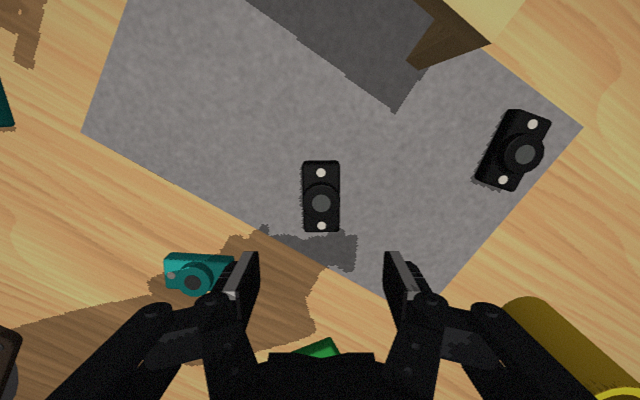

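Housing B is at (320,196), centred. The turquoise one at (197,273) is clear of the fingers.

Call:
jog_arm --commands "0 0 -0.05 0 0 0;0 0 -0.09 0 0 0;0 0 -0.11 0 0 0;0 0 -0.121 0 0 0;0 0 -0.121 0 0 0;0 0 -0.121 0 0 0"

```text
time: 36.7
eef_pos: [0.4152, -0.2942, 0.0109]
tcp_rot: [0.962, 0.273, 0.001, 0.001]
contact_force: [0.6, -0.1, 0.6]
opening: 0.751
```

Call:
jog_arm --commands "0 0 0 0 0 0;0 0 0 0 0 0;0 0 0 0 0 0;0 0 0 0 0 0;0 0 0 0 0 0" --gripper 0

```text
time: 37.33
eef_pos: [0.4148, -0.2939, 0.0104]
tcp_rot: [0.962, 0.273, 0.0, 0.001]
contact_force: [-0.5, 0.8, 5.6]
opening: 0.38
```

Call:
jog_arm --commands "0 0 0.05 0 0 0;0 0 0.11 0 0 0;0 0 0.17 0 0 0;0 0 0.23 0 0 0;0 0 0.24 0 0 0;0 0 0.24 0 0 0"

```text
time: 38.08
eef_pos: [0.414, -0.293, 0.249]
tcp_rot: [0.962, 0.273, 0.0, 0.0]
contact_force: [-0.4, -0.8, -1.2]
opening: 0.378
```

Call:
jog_arm --commands "0.03 0.055 0.02 0 0 0.15;0.05 0.11 0.02 0 0 0.3;0.08 0.165 0.02 0 0 0.45;0.11 0.22 0.02 0 0 0.6;0.14 0.27 0.02 0 0 0.75;0.17 0.32 0.02 0 0 0.9;0.19 0.37 0.02 0 0 1.05;0.204 0.4127 0 0 0 1.087;0.204 0.4127 0 0 0 1.087;0.204 0.4127 0 0 0 1.087;0.204 0.4127 -0.05 0 0 1.087;0.204 0.4127 -0.1 0 0 1.087;0.204 0.4127 -0.15 0 0 1.087;0.204 0.4127 -0.18 0 0 1.087;0.204 0.4127 -0.196 0 0 1.087;0.204 0.4127 -0.196 0 0 1.087"

```text
time: 40.08
eef_pos: [0.6175, 0.1186, 0.0525]
tcp_rot: [0.683, 0.731, -0.001, -0.001]
contact_force: [0.0, 0.1, -0.7]
opening: 0.382
```

Call:
jog_arm --commands "0 0 0 0 0 0;0 0 0 0 0 0;0 0 0 0 0 0" --gripper 52

```text
time: 40.45
eef_pos: [0.619, 0.1196, 0.0547]
tcp_rot: [0.682, 0.731, 0.001, 0.001]
contact_force: [0.2, -0.1, 0.1]
opening: 0.516
```

Call:
jog_arm --commands "0 0 0.05 0 0 0;0 0 0.11 0 0 0;0 0 0.17 0 0 0;0 0 0.22 0 0 0;0 0 0.22 0 0 0;0 0 0.22 0 0 0"

```text
time: 41.2
eef_pos: [0.6178, 0.1196, 0.2731]
tcp_rot: [0.682, 0.731, -0.0, -0.0]
contact_force: [0.1, 0.3, -0.5]
opening: 0.522
```

```bash
python3 - <<'E'
from h import *
s=get_state();q=s['tcp_rot'];print(s['time'],s['eef_pos'],s['opening'],2*np.degrees(np.arctan2(q[1],q[0]))-90,s['qpos'])
c=cam('wrist');save(c,'w15')
c=cam('side');save(c,'s15',2.5,(190,100,430,330))
E
python3 m.py | grep hous
```

```text
41.2 [0.61780265 0.11961096 0.27312635] 0.522012250816062 3.9614466330236837 [ 3.02088746e-02  1.58149807e-01  1.65128766e+00 -1.60997193e-05
  1.33231990e+00 -3.89276079e-02]
scene hous (array([ 538.3, -415. ]), array([68.7, 34.7]), 12.5) top [ 0.5431 -0.4142  0.0287] 39 124
side hous (array([ 536.1, -412.6]), array([63. , 36.3]), 12.3) top [ 0.5373 -0.4094  0.028 ] 27 106
```

View pics/w15.png

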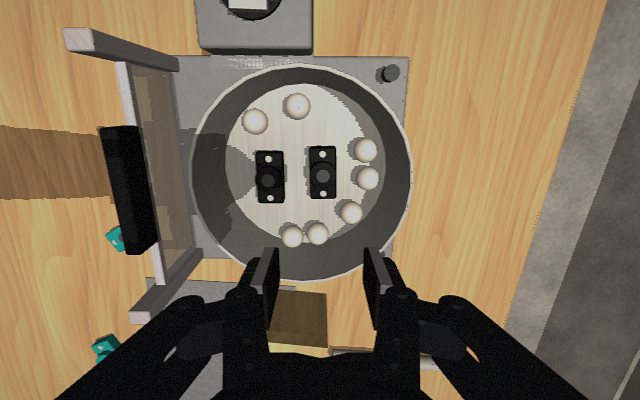

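View pics/s15.png

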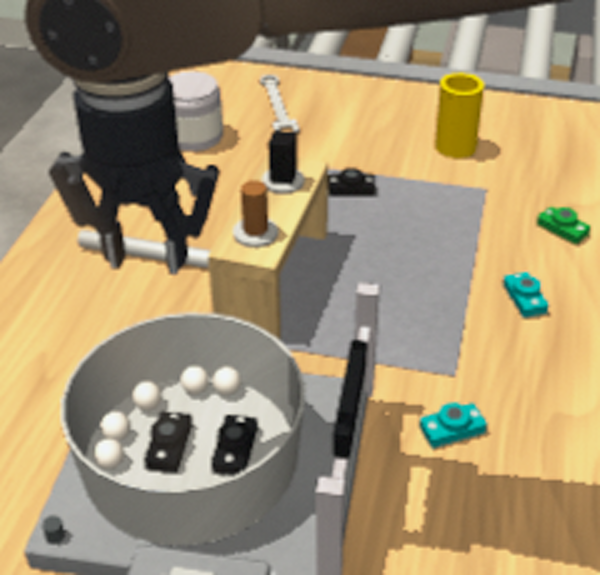

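B is in, with all seven beads visible. Next is housing C.

Call:
jog_arm --commands "-0.01 -0.06 0 0 0 -0.16;-0.02 -0.12 0 0 0 -0.32;-0.03 -0.18 0 0 0 -0.48;-0.04 -0.24 0 0 0 -0.64;-0.05 -0.3 0 0 0 -0.8;-0.055 -0.36 0 0 0 -0.96;-0.06 -0.42 0 0 0 -1.12;-0.07 -0.48 0 0 0 -1.28;-0.08 -0.5337 0 0 0 -1.403;-0.08 -0.5337 0 0 0 -1.403;-0.08 -0.5337 -0.05 0 0 -1.403;-0.08 -0.5337 -0.1 0 0 -1.403;-0.08 -0.5337 -0.143 0 0 -1.403;-0.08 -0.5337 -0.143 0 0 -1.403;-0.08 -0.5337 -0.143 0 0 -1.403" --gripper 75

```text
time: 43.28
eef_pos: [0.5391, -0.4142, 0.132]
tcp_rot: [0.993, 0.119, 0.001, 0.001]
contact_force: [1.2, -0.4, 0.0]
opening: 0.754
```

```bash
python3 hs.py w16 0,0,640,400; python3 -c "
import cv2;i=cv2.imread('pics/w16.png');cv2.imwrite('pics/w16b.png',cv2.resize(i,(640,400)))"
python3 - <<'E'
from h import *
s=get_state();q=s['tcp_rot'];print(s['eef_pos'],2*np.degrees(np.arctan2(q[1],q[0]))-90,s['qpos'])
E
```

```text
43.325 [ 0.53951059 -0.41482207  0.13319066]
px [202. 149.] 239 all [ 559.5 -306.9] [ 1.2 20.9] -2.7 | base (array([ 559.6, -306.9]), array([ 0.9, 20.7]), -1.3) | boss (array([ 559.5, -306.9]), array([ 1.1, 20.8]))
px [320. 197.] 2384 all [ 538.9 -414.7] [65.2 33.7] 14.0 | base (array([ 538.7, -414.6]), array([64.9, 33.4]), 14.0) | boss (array([ 538.6, -414.6]), array([32.7, 32.8]))
[ 0.53951059 -0.41482207  0.13319066] -76.38567361722535 [-8.04326483e-01  3.83942047e-01  1.63881393e+00  1.10186012e-04
  1.11455734e+00  5.28806689e-01]
```

View pics/w16b.png

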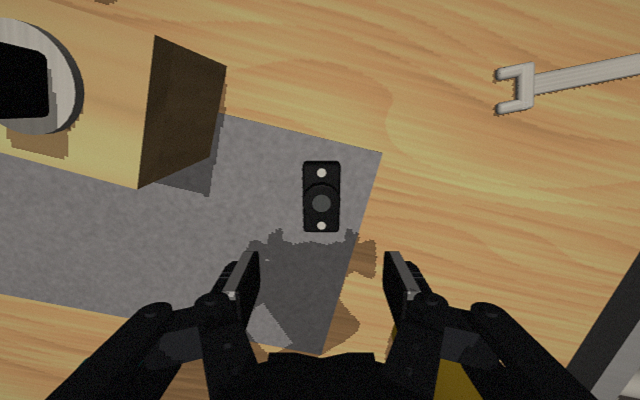

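C is centred at (320,197). Picking it.

Call:
jog_arm --commands "0 0 -0.05 0 0 0;0 0 -0.09 0 0 0;0 0 -0.11 0 0 0;0 0 -0.121 0 0 0;0 0 -0.121 0 0 0;0 0 -0.121 0 0 0"

```text
time: 44.08
eef_pos: [0.5392, -0.4152, 0.0114]
tcp_rot: [0.993, 0.118, 0.001, 0.001]
contact_force: [-0.4, -0.4, 0.1]
opening: 0.752
```

Call:
jog_arm --commands "0 0 0 0 0 0;0 0 0 0 0 0;0 0 0 0 0 0;0 0 0 0 0 0;0 0 0 0 0 0" --gripper 0

```text
time: 44.7
eef_pos: [0.5388, -0.4149, 0.0107]
tcp_rot: [0.993, 0.118, 0.001, 0.001]
contact_force: [-0.2, 0.1, 5.5]
opening: 0.384
```

Call:
jog_arm --commands "0 0 0.05 0 0 0;0 0 0.11 0 0 0;0 0 0.17 0 0 0;0 0 0.23 0 0 0;0 0 0.26 0 0 0;0 0 0.26 0 0 0"

```text
time: 45.45
eef_pos: [0.5389, -0.4149, 0.2724]
tcp_rot: [0.993, 0.118, 0.002, 0.002]
contact_force: [-0.3, 0.9, -1.1]
opening: 0.383
```

Call:
jog_arm --commands "0.01 0.055 0.01 0 0 -0.04;0.015 0.11 0.01 0 0 -0.086;0.02 0.165 0.01 0 0 -0.086;0.025 0.22 0.01 0 0 -0.086;0.03 0.275 0.01 0 0 -0.086;0.035 0.33 0.01 0 0 -0.086;0.04 0.385 0.01 0 0 -0.086;0.045 0.44 0.01 0 0 -0.086;0.047 0.49 0 0 0 -0.086;0.047 0.529 0 0 0 -0.086;0.047 0.529 0 0 0 -0.086;0.047 0.529 -0.05 0 0 -0.086;0.047 0.529 -0.1 0 0 -0.086;0.047 0.529 -0.15 0 0 -0.086;0.047 0.529 -0.18 0 0 -0.086;0.047 0.529 -0.192 0 0 -0.086;0.047 0.529 -0.192 0 0 -0.086;0.047 0.529 -0.192 0 0 -0.086"

```text
time: 47.7
eef_pos: [0.5856, 0.1144, 0.0778]
tcp_rot: [0.997, 0.075, 0.001, 0.0]
contact_force: [0.4, -0.1, -0.3]
opening: 0.382
```

Call:
jog_arm --commands "0 0 0 0 0 0;0 0 0 0 0 0;0 0 0 0 0 0;0 0 0 0 0 0" --gripper 60

```text
time: 48.2
eef_pos: [0.5852, 0.1149, 0.0775]
tcp_rot: [0.997, 0.075, 0.0, -0.0]
contact_force: [-0.8, -1.0, -0.7]
opening: 0.598
```

Call:
jog_arm --commands "0 0 0.05 0 0 0;0 0 0.11 0 0 0;0 0 0.17 0 0 0;0 0 0.2 0 0 0;0 0 0.2 0 0 0;0 0 0.2 0 0 0"

```text
time: 48.95
eef_pos: [0.5843, 0.1148, 0.2754]
tcp_rot: [0.997, 0.075, -0.001, -0.0]
contact_force: [0.0, -0.1, -0.9]
opening: 0.602
```

Run:
```python
from h import *
s=get_state();q=s['tcp_rot'];print(s['time'],s['eef_pos'],s['opening'],2*np.degrees(np.arctan2(q[1],q[0]))-90,s['qpos'])
c=cam('wrist');save(c,'w17')
c=cam('side');save(c,'s17',2.5,(190,100,430,330))
```

```text
48.95 [0.5843295  0.11480757 0.27543433] 0.6017913455456836 -81.36173568660816 [ 2.37563547e-02  8.28543348e-02  1.72967071e+00 -2.09044498e-05
  1.33185286e+00  1.44379150e+00]
```

View pics/w17.png

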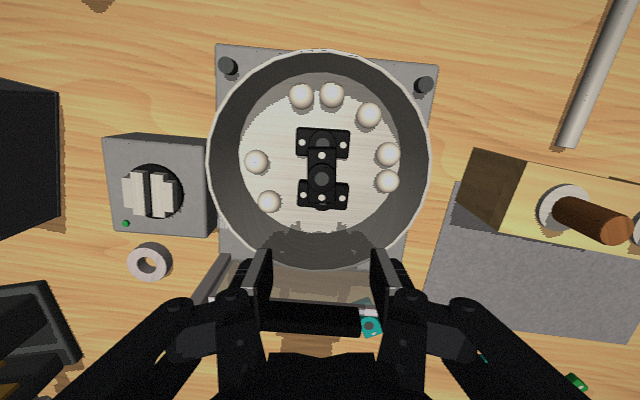

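View pics/s17.png

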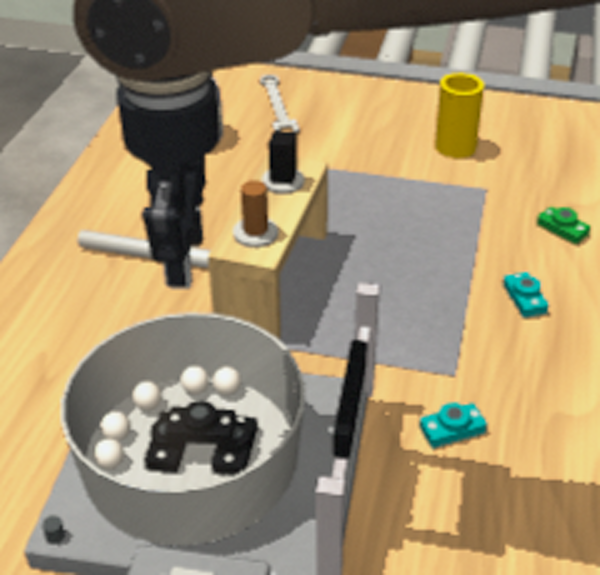

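All three housings are in (C bridges A and B, below the rim), with seven beads in the bowl. Next, lift the guard.

Call:
jog_arm --commands "-0.05 0 0 0 0 0.18;-0.1 -0.005 0 0 0 0.36;-0.1485 -0.005 0 0 0 0.54;-0.1485 -0.005 0 0 0 0.72;-0.1485 -0.005 0 0 0 0.9;-0.1485 -0.005 0 0 0 1.08;-0.1485 -0.005 0 0 0 1.26;-0.1485 -0.005 0 0 0 1.44;-0.1485 -0.005 -0.03 0 0 1.489;-0.1485 -0.005 -0.03 0 0 1.489;-0.1485 -0.005 -0.03 0 0 1.489" --gripper 55 --grip_force 80

```text
time: 50.42
eef_pos: [0.4365, 0.1099, 0.2471]
tcp_rot: [0.683, 0.731, -0.0, -0.0]
contact_force: [0.6, 0.6, -0.8]
opening: 0.552
```

Run:
```python
from h import *
c=cam('wrist');save(c,'w18');W=cloud(c)
s=get_state();q=s['tcp_rot'];print(s['time'],s['eef_pos'],s['opening'],2*np.degrees(np.arctan2(q[1],q[0]))-90)
with np.errstate(all='ignore'):
  m=(W[:,:,2]>.145)&(W[:,:,2]<.17)&(W[:,:,0]>.40)&(W[:,:,0]<.47)&(c['frame'].max(2)<60)
p=W[m];print(len(p),np.percentile(p,[2,98],axis=0)); print(cv2.minAreaRect((p[:,:2]*1000).astype(np.float32)))
```

```text
50.475 [0.43690462 0.1098616  0.24780048] 0.5511622763410584 3.9229428900642915
2765 [[0.426543   0.05368676 0.15187479]
 [0.44627003 0.22505232 0.16481554]]
((437.6423645019531, 108.8731689453125), (19.92809295654297, 233.54820251464844), 3.670883893966675)
```

View pics/w18.png

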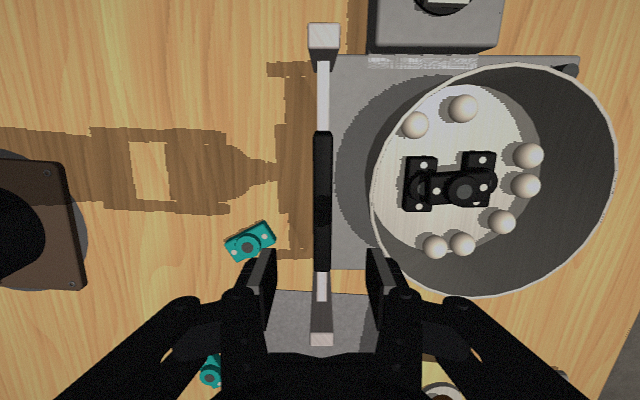

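Call:
jog_arm --commands "0.0005 0 -0.05 0 0 0;0.0005 0 -0.09 0 0 0;0.0005 0 -0.109 0 0 0;0.0005 0 -0.109 0 0 0;0.0005 0 -0.109 0 0 0"

```text
time: 51.1
eef_pos: [0.4384, 0.1099, 0.14]
tcp_rot: [0.682, 0.731, 0.001, 0.001]
contact_force: [0.7, 0.1, 0.6]
opening: 0.55
```

Call:
jog_arm --commands "0 0 0 0 0 0;0 0 0 0 0 0;0 0 0 0 0 0;0 0 0 0 0 0;0 0 0 0 0 0" --gripper 0

```text
time: 51.72
eef_pos: [0.4375, 0.1098, 0.1399]
tcp_rot: [0.683, 0.731, 0.0, 0.0]
contact_force: [-2.9, -0.5, 5.8]
opening: 0.171
```

Call:
jog_arm --commands "0 0 0.01 0 0 0;0 0 0.025 0 0 0;0 0 0.04 0 0 0;0 0 0.055 0 0 0;0 0 0.07 0 0 0;0 0 0.08 0 0 0;0 0 0.084 0 0 0;0 0 0.088 0 0 0;0 0 0.088 0 0 0"

```text
time: 52.85
eef_pos: [0.4374, 0.1098, 0.226]
tcp_rot: [0.682, 0.731, 0.0, 0.0]
contact_force: [4.5, 1.0, -6.6]
opening: 0.162
```

Call:
jog_arm --commands "0 0 0.002 0 0 0;0 0 0.004 0 0 0;0 0 0.006 0 0 0;0 0 0.006 0 0 0"

```text
time: 53.35
eef_pos: [0.4373, 0.1098, 0.23]
tcp_rot: [0.682, 0.731, 0.0, 0.0]
contact_force: [8.7, -0.4, -13.9]
opening: 0.165
```

Call:
jog_arm --commands "0 0 0.003 0 0 0;0 0 0.005 0 0 0;0 0 0.005 0 0 0"

```text
time: 53.72
eef_pos: [0.4372, 0.1098, 0.2301]
tcp_rot: [0.683, 0.731, 0.001, -0.0]
contact_force: [18.0, 1.5, -31.9]
opening: 0.164
```

At the upper stop (90 mm of travel). Easing off and releasing.

Call:
jog_arm --commands "0 0 -0.003 0 0 0;0 0 -0.007 0 0 0;0 0 -0.007 0 0 0"

```text
time: 54.1
eef_pos: [0.4373, 0.1098, 0.2299]
tcp_rot: [0.682, 0.731, 0.0, 0.0]
contact_force: [6.8, 0.8, -8.5]
opening: 0.162
```

Call:
jog_arm --commands "0 0 0 0 0 0;0 0 0 0 0 0;0 0 0 0 0 0;0 0 0 0 0 0" --gripper 45

```text
time: 54.6
eef_pos: [0.4372, 0.1099, 0.2308]
tcp_rot: [0.682, 0.731, 0.0, 0.0]
contact_force: [0.9, -0.1, 0.9]
opening: 0.448
```

Call:
jog_arm --commands "0 0 0.04 0 0 0;0 0 0.09 0 0 0;0.03 0.02 0.1 0 0 0;0.06 0.05 0.1 0 0 0;0.1 0.1 0.1 0 0 0;0.1 0.1 0.1 0 0 0;0.1 0.1 0.1 0 0 0"

```text
time: 55.48
eef_pos: [0.5369, 0.2099, 0.3299]
tcp_rot: [0.682, 0.731, -0.001, -0.0]
contact_force: [-0.8, -0.4, 0.4]
opening: 0.452
```

Run:
```python
from m import *
s=get_state();q=s['tcp_rot'];print(s['time'],s['eef_pos'],2*np.degrees(np.arctan2(q[1],q[0]))-90)
S['wrist']=cam('wrist');A['wrist']=cloud(S['wrist'])
with np.errstate(all='ignore'):
  for n in A:
    W=A[n];C=S[n]['frame'].astype(int)
    m=(abs(W[:,:,0]-.437)<.03)&(abs(W[:,:,1]-.109)<.05)&(W[:,:,2]>.2)&(C.max(2)<60)&(W[:,:,2]<.28)
    p=W[m];print(n,'handle top',np.percentile(p[:,2],97) if len(p) else None)
    m=(W[:,:,2]>.081)&(W[:,:,2]<.096)&(np.hypot(W[:,:,0]-.535,W[:,:,1]-.311)<.045)
    p=W[m]
    if len(p)>10:
        f=cv2.minEnclosingCircle((p[:,:2]*1000).astype(np.float32));print('sel',f,rect(p),p.mean(0))
save(S['wrist'],'w19');save(S['scene'],'c19',4,(400,220,480,290));save(S['side'],'s19',4,(210,300,320,390))
```

```text
55.575 [0.53667926 0.20924043 0.33087183] 3.922713607601736
scene handle top 0.25120637741286056
sel ((537.5469360351562, 310.7563781738281), 33.4047737121582) (array([538. , 309.3]), array([56.1, 57.1]), 0.8) [0.54034493 0.30969377 0.08730419]
side handle top 0.2511634021054584
sel ((532.7182006835938, 310.7368469238281), 33.39573669433594) (array([534.5, 309.8]), array([52.4, 60.1]), 1.2) [0.53389753 0.3118172  0.08669417]
wrist handle top 0.2513408448915006
sel ((534.6953125, 310.5316162109375), 32.696044921875) (array([535.1, 310.6]), array([51.4, 56.9]), 2.8) [0.53468809 0.31123439 0.08843264]
```

View pics/w19.png

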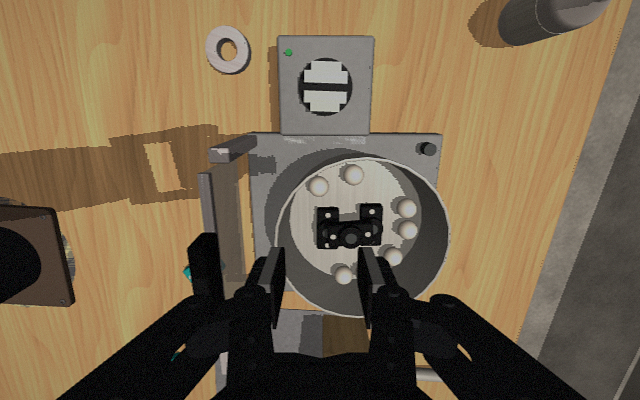

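View pics/s19.png

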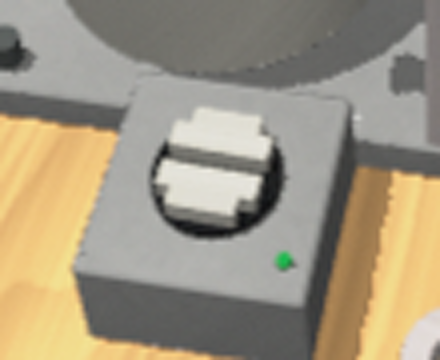

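The guard is up: handle top at 0.251 m in all three cameras. The selector is at (327,86) in the wrist view with its slot running horizontally, roughly along world x. Measuring the slot.

```bash
cat > slot.py <<'E'
from h import *
import sys
c=cam('wrist');W=cloud(c);C=c['frame'].astype(int)
s=get_state();print(s['eef_pos'],s['tcp_rot'])
with np.errstate(all='ignore'):
    g=C.max(2)
    # cast pixel rays to slot floor z=.076 and top .088
    v,u=np.mgrid[:400,:640]
    d=np.stack([(u-c['cx'])/c['fx'],(v-c['cy'])/c['fy'],np.ones_like(u)],-1)@np.array(c['R']);o=-np.array(c['R']).T@c['t']
    top=(abs(W[:,:,2]-.088)<.005)&(np.hypot(W[:,:,0]-.535,W[:,:,1]-.311)<.036)
    fl=(W[:,:,2]<.0815)&(W[:,:,2]>.072)&(np.hypot(W[:,:,0]-.535,W[:,:,1]-.311)<.027)&(abs(W[:,:,1]-.311)<.008)
    p=W[fl];print('floor n',len(p),p.mean(0) if len(p) else 0); 
    if len(p)>20: print(cv2.minAreaRect((p[:,:2]*1000).astype(np.float32)))
    p=W[top]
    # two clusters either side: fit line between them, SVM-like scan
    best=None
    for a in np.radians(np.arange(-20,21,.5)):
        n=np.array([-np.sin(a),np.cos(a)])
        h=(p[:,:2]-[.535,.311])@n
        hs=np.sort(h[abs(h)<.012]);gap=np.diff(hs);i=gap.argmax()
        if best is None or gap[i]>best[0]: best=(gap[i],np.degrees(a),(hs[i]+hs[i+1])/2,n)
    gp,a,off,n=best
    print('gap',gp,'angle',a,'slot line pt',np.array([.535,.311])+off*n)
    print('top extents',cv2.minEnclosingCircle((p[:,:2]*1000).astype(np.float32)))
save(c,sys.argv[1],4,(260,20,400,140))
E
python3 slot.py w20
```

```text
[0.53670583 0.20908603 0.33119263] [6.82648251e-01 7.30746843e-01 4.85800056e-04 4.25943314e-04]
floor n 320 [0.53523519 0.31104979 0.07655529]
((535.22900390625, 310.9127197265625), (52.72189712524414, 8.494214057922363), 2.214158296585083)
gap 0.008862082999889298 angle 2.0 slot line pt [0.53501519 0.3105651 ]
top extents ((534.8724975585938, 310.39361572265625), 32.64225769042969)
```

View pics/w20.png

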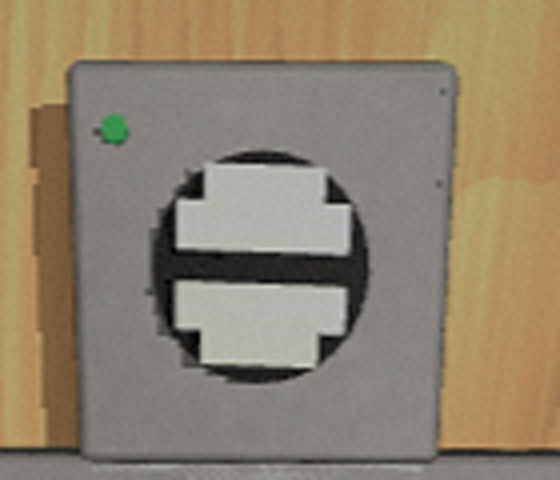

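Slot centre (0.535, 0.311), angle about 2°, floor at 0.0765 m against the stated 0.076. Going for the screwdriver.

Call:
jog_arm --commands "0.007 -0.055 0 0 0 -0.05;0.014 -0.11 0 0 0 -0.05;0.021 -0.165 0 0 0 -0.05;0.028 -0.22 0 0 0 -0.05;0.035 -0.275 0 0 0 -0.05;0.042 -0.33 0 0 0 -0.05;0.049 -0.385 0 0 0 -0.05;0.056 -0.44 0 0 0 -0.05;0.059 -0.461 -0.04 0 0 -0.05;0.059 -0.461 -0.07 0 0 -0.05;0.059 -0.461 -0.07 0 0 -0.05;0.059 -0.461 -0.07 0 0 -0.05" --gripper 80 --grip_force 110

```text
time: 57.18
eef_pos: [0.5964, -0.2514, 0.2625]
tcp_rot: [0.7, 0.714, 0.0, 0.001]
contact_force: [0.2, 0.5, -0.5]
opening: 0.801
```

Run:
```python
from h import *
s=get_state();q=s['tcp_rot'];print(s['time'],s['eef_pos'],2*np.degrees(np.arctan2(q[1],q[0]))-90)
c=cam('wrist');save(c,'w21');W=cloud(c)
with np.errstate(all='ignore'):
    m=(W[:,:,2]>.172)&(W[:,:,2]<.19)&(W[:,:,0]>.53)&(W[:,:,0]<.66)&(W[:,:,1]<-.22)&(W[:,:,1]>-.29)
    p=W[m];print(len(p),cv2.minAreaRect((p[:,:2]*1000).astype(np.float32)),p[:,2].mean())
```

```text
57.175 [ 0.5963916  -0.25141116  0.26250882] 1.0834497046866574
1351 ((593.7777709960938, -251.73944091796875), (29.265430450439453, 29.704940795898438), 89.91878509521484) 0.18082361258874916
```

View pics/w21.png

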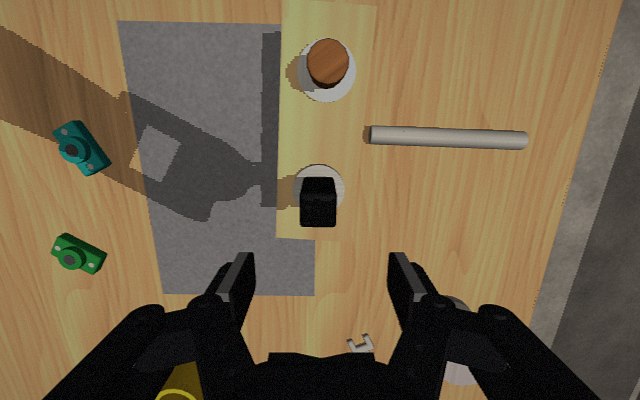

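The driver handle is at (318,203), world (0.594, -0.2515). Gripping it.

Call:
jog_arm --commands "-0.0022 0 -0.05 0 0 -0.015;-0.0022 0 -0.09 0 0 -0.015;-0.0022 0 -0.115 0 0 -0.015;-0.0022 0 -0.128 0 0 -0.015;-0.0022 0 -0.128 0 0 -0.015"

```text
time: 57.85
eef_pos: [0.5943, -0.2511, 0.133]
tcp_rot: [0.706, 0.709, 0.0, 0.0]
contact_force: [0.2, -0.6, -0.2]
opening: 0.797
```

Call:
jog_arm --commands "0 0 0 0 0 0;0 0 0 0 0 0;0 0 0 0 0 0;0 0 0 0 0 0;0 0 0 0 0 0" --gripper 0

```text
time: 58.48
eef_pos: [0.5949, -0.2517, 0.1343]
tcp_rot: [0.706, 0.709, 0.0, 0.001]
contact_force: [-0.5, 0.3, 6.4]
opening: 0.337
```

Call:
jog_arm --commands "0 0 0.04 0 0 0;0 0 0.09 0 0 0;0 0 0.15 0 0 0;0 0 0.2 0 0 0;0 0 0.2 0 0 0;0 0 0.2 0 0 0"

```text
time: 59.22
eef_pos: [0.5933, -0.2508, 0.33]
tcp_rot: [0.706, 0.709, -0.0, -0.002]
contact_force: [0.3, -0.4, -1.8]
opening: 0.336
```

Run:
```python
from m import *
s=get_state();q=s['tcp_rot'];print(s['time'],s['eef_pos'],s['opening'],2*np.degrees(np.arctan2(q[1],q[0]))-90)
with np.errstate(all='ignore'):
  for n in A:
    W=A[n]
    m=(W[:,:,2]>.2)&(W[:,:,2]<.30)&(abs(W[:,:,0]-.594)<.035)&(abs(W[:,:,1]+.252)<.035)
    p=W[m]
    for a in np.arange(.205,.30,.01):
        k=p[abs(p[:,2]-a)<.005]
        if len(k)>3: print(n,round(a,3),len(k),k.mean(0).round(4),np.ptp(k,axis=0).round(3))
save(S['scene'],'c22',6,(220,100,290,200)); save(S['side'],'s22',6,(270,80,340,180))
```

```text
59.325 [ 0.59291112 -0.25054916  0.3284729 ] 0.34281745633180494 0.2259837638136588
scene 0.215 18 [ 0.5989 -0.2506  0.2155] [0.027 0.008 0.008]
scene 0.225 19 [ 0.5956 -0.2503  0.2246] [0.031 0.006 0.009]
scene 0.235 20 [ 0.5996 -0.25    0.2351] [0.027 0.005 0.009]
scene 0.245 14 [ 0.5979 -0.2498  0.2446] [0.025 0.01  0.009]
scene 0.255 13 [ 0.5997 -0.2501  0.2548] [0.006 0.01  0.01 ]
scene 0.265 11 [ 0.5985 -0.2486  0.2649] [0.007 0.009 0.008]
scene 0.275 16 [ 0.5985 -0.2501  0.2749] [0.011 0.01  0.01 ]
scene 0.285 8 [ 0.6001 -0.249   0.2856] [0.006 0.009 0.005]
scene 0.295 13 [ 0.5996 -0.2487  0.294 ] [0.009 0.01  0.009]
side 0.215 29 [ 0.5906 -0.2499  0.2147] [0.028 0.008 0.009]
side 0.225 31 [ 0.5902 -0.2498  0.2248] [0.026 0.007 0.01 ]
side 0.235 33 [ 0.5898 -0.2492  0.2357] [0.026 0.01  0.009]
side 0.245 13 [ 0.5913 -0.2485  0.2458] [0.014 0.009 0.009]
side 0.255 13 [ 0.5901 -0.2484  0.2555] [0.011 0.01  0.008]
side 0.265 17 [ 0.5903 -0.2477  0.2651] [0.012 0.009 0.01 ]
side 0.275 12 [ 0.5917 -0.2474  0.2748] [0.009 0.006 0.008]
side 0.285 12 [ 0.5914 -0.247   0.2844] [0.009 0.006 0.008]
side 0.295 12 [ 0.5909 -0.2458  0.2944] [0.01  0.007 0.007]
```

View pics/c22.png

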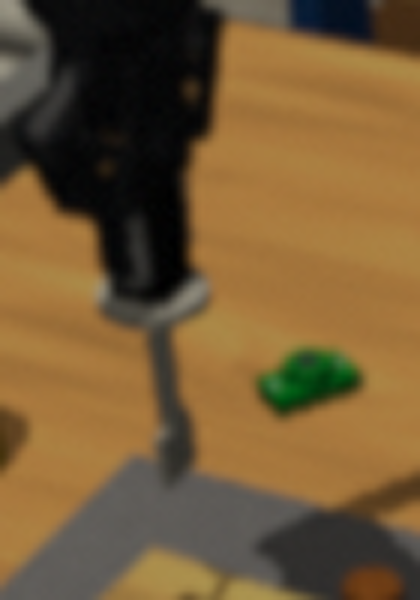

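View pics/s22.png

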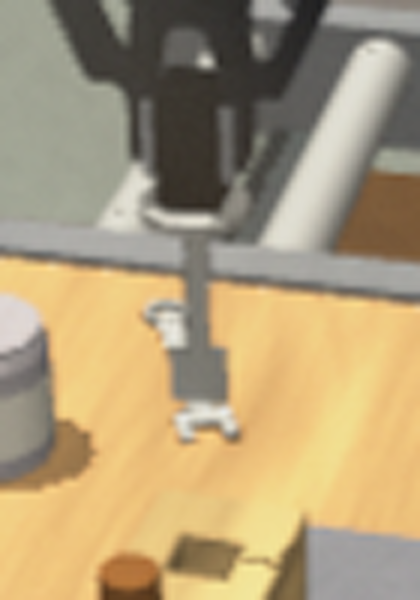

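The blade is 27 mm wide along world x and upright. Carrying it over the selector at psi ≈ 2°.

Call:
jog_arm --commands "0 0.05 0 0 0 0;-0.005 0.1 0 0 0 0.035;-0.01 0.15 0 0 0 0.035;-0.018 0.2 0 0 0 0.035;-0.025 0.25 0 0 0 0.035;-0.03 0.3 0 0 0 0.035;-0.036 0.35 0 0 0 0.035;-0.042 0.4 0 0 0 0.035;-0.048 0.45 0 0 0 0.035;-0.053 0.5 0 0 0 0.035;-0.058 0.54 0 0 0 0.035;-0.059 0.562 0 0 0 0.035;-0.059 0.562 -0.03 0 0 0.035;-0.059 0.562 -0.06 0 0 0.035;-0.059 0.562 -0.09 0 0 0.035;-0.059 0.562 -0.109 0 0 0.035;-0.059 0.562 -0.109 0 0 0.035;-0.059 0.562 -0.109 0 0 0.035"

```text
time: 61.58
eef_pos: [0.5358, 0.3109, 0.2246]
tcp_rot: [0.693, 0.721, 0.001, 0.0]
contact_force: [0.1, -0.2, -0.9]
opening: 0.34
```

Run:
```python
from m import *
c=cam('wrist');S['wrist']=c;A['wrist']=cloud(c)
s=get_state();q=s['tcp_rot'];print(s['time'],s['eef_pos'],s['opening'],2*np.degrees(np.arctan2(q[1],q[0]))-90)
print('slot in wrist px',proj(c,[.535,.311,.0885]),'tip px',proj(c,list(s['eef_pos'][:2])+[s['eef_pos'][2]-.119]))
save(c,'w23');save(S['side'],'s23',6,(210,280,310,380));save(S['scene'],'c23',6,(400,180,480,280))
with np.errstate(all='ignore'):
  for n in A:
    W=A[n]
    m=(W[:,:,2]>.103)&(W[:,:,2]<.13)&(abs(W[:,:,0]-.535)<.03)&(abs(W[:,:,1]-.311)<.02)
    p=W[m]
    if len(p): print(n,len(p),p.mean(0),np.percentile(p,[3,97],axis=0).round(4).tolist(), rect(p))
```

```text
61.725 [0.53578425 0.311114   0.22519073] 0.3380052218418684 2.2334673840658468
slot in wrist px [np.float64(319.4173071924979), np.float64(191.01760479853286)] tip px [np.float64(320.25117929969815), np.float64(196.13837969004777)]
scene 18 [0.5483518  0.3090992  0.11719724] [[0.5321, 0.3064, 0.1053], [0.5532, 0.3119, 0.127]] (array([539.9, 307.1]), array([28.2,  4.9]), 13.1)
side 95 [0.53460251 0.31159716 0.11729237] [[0.5215, 0.3086, 0.1063], [0.5484, 0.3131, 0.1291]] (array([535.2, 311.4]), array([28.3,  5. ]), 7.9)
wrist 223 [0.53553888 0.31296399 0.11838852] [[0.5225, 0.3123, 0.1083], [0.5489, 0.3137, 0.1294]] (array([535.7, 313. ]), array([27.8,  1.1]), 1.8)
```

View pics/w23.png

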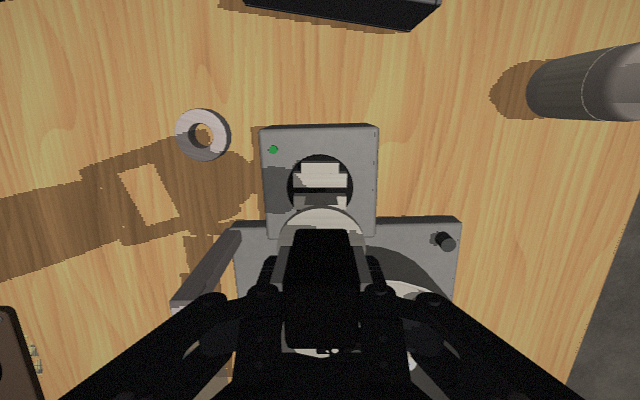

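View pics/s23.png

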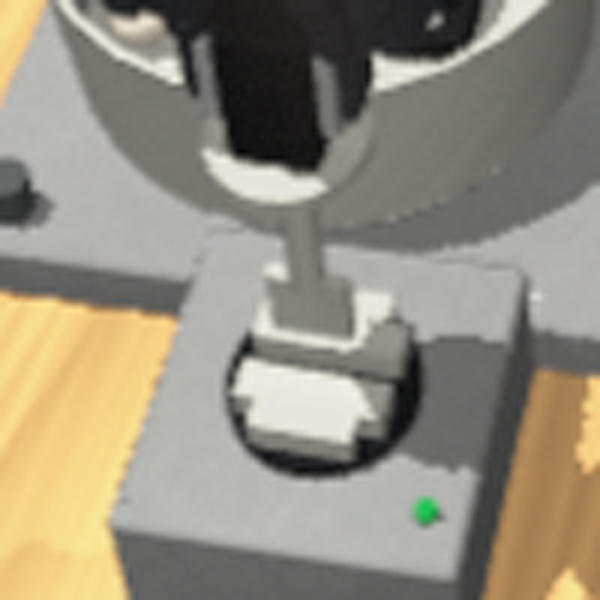

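View pics/c23.png

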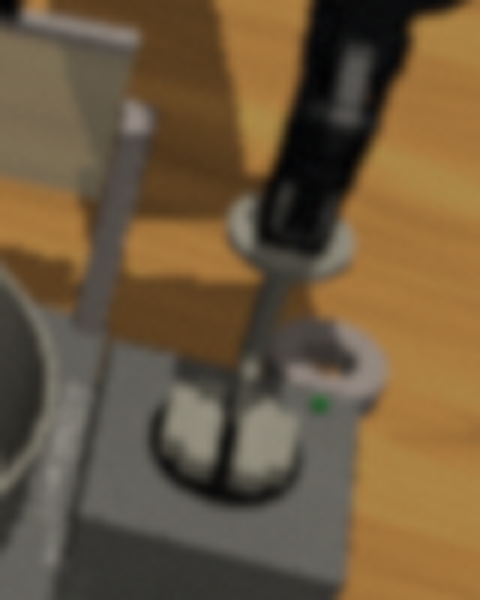

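The wrist camera puts the blade axis at (0.5357, 0.3105), 1.8°, against the slot at (0.5351, 0.3108), 2.2°. They are aligned, so I'm inserting.

Call:
jog_arm --commands "-0.0005 0.0003 -0.008 0 0 0.006;-0.0005 0.0003 -0.014 0 0 0.006;-0.0005 0.0003 -0.019 0 0 0.006;-0.0005 0.0003 -0.022 0 0 0.006;-0.0005 0.0003 -0.022 0 0 0.006"

```text
time: 62.35
eef_pos: [0.5343, 0.3111, 0.2009]
tcp_rot: [0.691, 0.723, -0.0, -0.0]
contact_force: [-0.3, -0.5, -1.8]
opening: 0.337
```

Call:
jog_arm --commands "0 0 -0.002 0 0 0;0 0 -0.004 0 0 0;0 0 -0.004 0 0 0"

```text
time: 62.72
eef_pos: [0.5343, 0.3111, 0.1971]
tcp_rot: [0.691, 0.723, -0.0, -0.0]
contact_force: [0.5, -0.0, -2.7]
opening: 0.338
```

Run:
```python
from h import *
s=get_state();print(s['qpos'],s['wrist_torque'])
c=cam('side');save(c,'s24',6,(210,280,310,380))
```

```text
[3.63339420e-01 1.92692453e-01 1.75274096e+00 3.12763479e-05
 1.19650845e+00 3.18310909e-01] [ 0.00946405 -0.04525351  0.02235544]
```

View pics/s24.png

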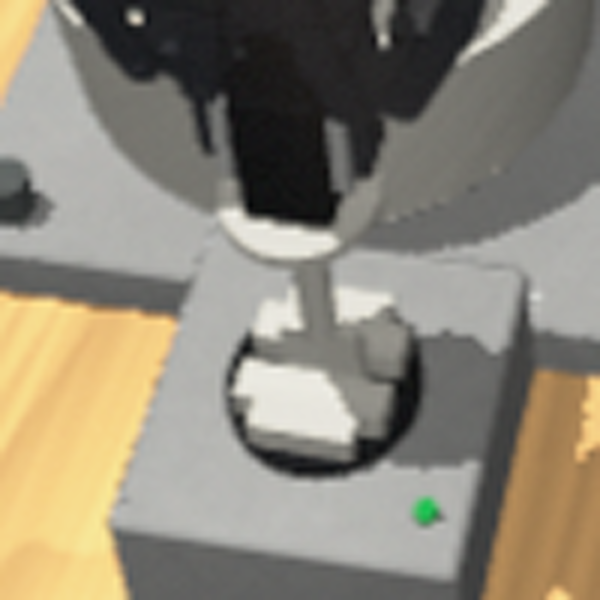

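The blade is in the slot. Turning clockwise.

Call:
jog_arm --commands "0 0 0 0 0 -0.08;0 0 0 0 0 -0.16;0 0 0 0 0 -0.24;0 0 0 0 0 -0.32;0 0 0 0 0 -0.4;0 0 0 0 0 -0.48;0 0 0 0 0 -0.56;0 0 0 0 0 -0.64;0 0 0 0 0 -0.72;0 0 0 0 0 -0.8;0 0 0 0 0 -0.88;0 0 0 0 0 -0.96;0 0 0 0 0 -1.04;0 0 0 0 0 -1.12;0 0 0 0 0 -1.2;0 0 0 0 0 -1.28;0 0 0 0 0 -1.36;0 0 0 0 0 -1.42;0 0 0 0 0 -1.48;0 0 0 0 0 -1.48"

```text
time: 65.28
eef_pos: [0.5348, 0.3113, 0.1975]
tcp_rot: [0.998, 0.068, 0.001, -0.0]
contact_force: [0.8, 0.3, -3.2]
opening: 0.34
```

Run:
```python
from h import *
s=get_state();q=s['tcp_rot'];print(s['time'],s['eef_pos'],s['wrist_torque'],s['contact_force'],2*np.degrees(np.arctan2(q[1],q[0]))-90,s['opening'])
```

```text
65.275 [0.53483286 0.311309   0.19749031] [ 0.18114964 -0.23479315  0.03409298] [ 0.77537223  0.3235566  -3.23726364] -82.16990070564697 0.3395520230273642
```

Call:
jog_arm --commands "0 0 0 0 0 -0.04;0 0 0 0 0 -0.08;0 0 0 0 0 -0.12;0 0 0 0 0 -0.12"

```text
time: 65.78
eef_pos: [0.5348, 0.3113, 0.1975]
tcp_rot: [1.0, 0.009, 0.001, -0.0]
contact_force: [1.4, 1.6, -4.4]
opening: 0.334
```

Run:
```python
from h import *
s=get_state();q=s['tcp_rot'];print(s['time'],s['eef_pos'],s['wrist_torque'],s['contact_force'],2*np.degrees(np.arctan2(q[1],q[0]))-90,s['opening'])
```

```text
65.775 [0.534807   0.31132292 0.1974992 ] [ 0.14690014 -0.40888078  0.06015606] [ 1.44776109  1.57287251 -4.43897904] -89.01903682250611 0.3340524233228062
```

Call:
jog_arm --commands "0 0 0 0 0 -0.04;0 0 0 0 0 -0.08;0 0 0 0 0 -0.1;0 0 0 0 0 -0.1"

```text
time: 66.28
eef_pos: [0.5348, 0.3113, 0.1975]
tcp_rot: [0.999, -0.042, 0.001, -0.0]
contact_force: [2.1, 1.5, -3.2]
opening: 0.34
```

```bash
cat > t.py <<'E'
from h import *
s=get_state();q=s['tcp_rot'];print(s['time'],s['eef_pos'],s['wrist_torque'],s['contact_force'],2*np.degrees(np.arctan2(q[1],q[0]))-90,s['opening'])
E
python3 t.py
```

```text
66.275 [0.53476473 0.31128616 0.19749637] [ 0.21882695 -0.53279192  0.12550512] [ 2.06842487  1.54855668 -3.16690756] -94.77740717085082 0.3398304040371085
```

Call:
jog_arm --commands "0 0 0 0 0 -0.03;0 0 0 0 0 -0.05;0 0 0 0 0 -0.05"

```text
time: 66.65
eef_pos: [0.5347, 0.3113, 0.1975]
tcp_rot: [0.998, -0.067, 0.0, -0.0]
contact_force: [2.4, 1.4, -3.5]
opening: 0.339
```

```bash
python3 t.py
```

```text
66.65 [0.53469521 0.31127963 0.1974877 ] [ 0.37425027 -0.66956322  0.45300704] [ 2.36642683  1.39120534 -3.46568697] -97.64586343033359 0.33869190321330955
```

Torque jumped to 0.45 N m, so it is at the stop. Centring the blade within the slot's play and lifting out.

Call:
jog_arm --commands "0 0 0 0 0 0.05;0 0 0 0 0 0.1;0 0 0 0 0 0.13;0 0 0 0 0 0.13;0 0 0.01 0 0 0.13;0 0 0.03 0 0 0.13;0 0 0.07 0 0 0.13;0 0 0.12 0 0 0.13;0 0 0.13 0 0 0.13;0 0 0.13 0 0 0.13"

```text
time: 67.9
eef_pos: [0.5343, 0.3111, 0.3285]
tcp_rot: [1.0, -0.002, 0.001, -0.0]
contact_force: [-0.1, 0.2, -1.9]
opening: 0.339
```

```bash
python3 t.py
python3 - <<'E'
from h import *
for n,b in [('side',(210,280,310,380)),('scene',(400,200,490,290))]:
    c=cam(n);save(c,n[0]+'_25',6,b);W=cloud(c)
    with np.errstate(all='ignore'):
        fl=(W[:,:,2]<.081)&(W[:,:,2]>.070)&(np.hypot(W[:,:,0]-.535,W[:,:,1]-.311)<.027)&(abs(W[:,:,0]-.535)<.011)
        p=W[fl];print(n,len(p))
        if len(p)>8:print(cv2.minAreaRect((p[:,:2]*1000).astype(np.float32)))
        p=W[(abs(W[:,:,2]-.088)<.004)&(np.hypot(W[:,:,0]-.535,W[:,:,1]-.311)<.036)]
        L=[]
        for a in np.radians(np.arange(-110,-60,1)):
            nn=np.array([-np.sin(a),np.cos(a)]);h=(p[:,:2]-[.535,.311])@nn
            hs=np.sort(h[abs(h)<.014]);g=np.diff(hs);L.append((g.max(),round(np.degrees(a))))
        print(sorted(L)[-5:])
E
```

```text
67.9 [0.53434893 0.31114376 0.32847359] [ 0.00197452  0.05413339 -0.01165461] [-0.11158899  0.16996969 -1.92283599] -90.24893747090493 0.3387197967332432
side 98
((538.6152954101562, 311.8276062011719), (18.891326904296875, 53.10113525390625), 11.641695022583008)
[(np.float64(0.006959287498155345), -89), (np.float64(0.007264169138350041), -85), (np.float64(0.007504043239056343), -88), (np.float64(0.008046513175693423), -87), (np.float64(0.008106112204569344), -86)]
scene 9
((531.7144775390625, 313.042236328125), (43.53554916381836, 3.3562729358673096), 89.884033203125)
[(np.float64(0.004750009107080609), -89), (np.float64(0.005262065365328753), -85), (np.float64(0.005323041352597074), -88), (np.float64(0.0053881588994620245), -87), (np.float64(0.0054516351609299315), -86)]
```

View pics/s_25.png

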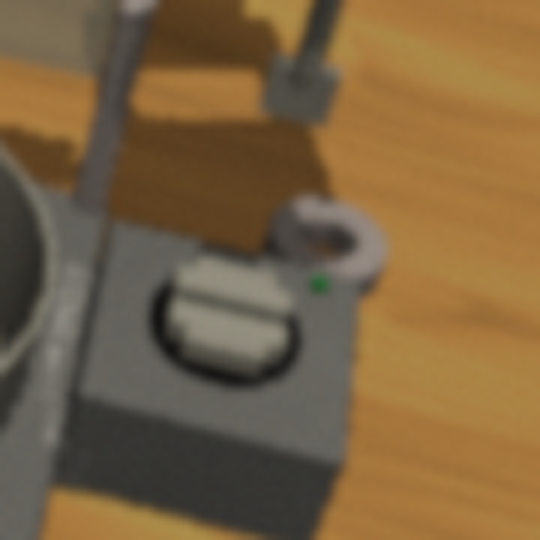

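The slot is now at -86.5°, which is 90° clockwise from the station's axis, so it is at the stop. Hanging the driver back.

Call:
jog_arm --commands "0.005 -0.05 0.006 0 0 0.15;0.01 -0.1 0.006 0 0 0.3;0.015 -0.15 0.006 0 0 0.45;0.02 -0.2 0.006 0 0 0.6;0.03 -0.25 0.006 0 0 0.75;0.035 -0.3 0.006 0 0 0.9;0.04 -0.35 0.006 0 0 1.05;0.045 -0.4 0.006 0 0 1.2;0.05 -0.45 0.006 0 0 1.35;0.055 -0.5 0.006 0 0 1.5;0.06 -0.54 0.006 0 0 1.54;0.06 -0.5626 0.006 0 0 1.54;0.06 -0.5626 0.006 0 0 1.54;0.06 -0.5626 0.006 0 0 1.54"

```text
time: 69.75
eef_pos: [0.5943, -0.2501, 0.3327]
tcp_rot: [0.719, 0.695, 0.0, -0.001]
contact_force: [0.7, -0.4, -1.9]
opening: 0.34
```

```bash
python3 t.py
python3 - <<'E'
from m import *
for n in A: 
  with np.errstate(all='ignore'):
    W=A[n]
    c=S[n];v,u=np.mgrid[:400,:640]
    d=np.stack([(u-c['cx'])/c['fx'],(v-c['cy'])/c['fy'],np.ones_like(u)],-1)@np.array(c['R']);o=-np.array(c['R']).T@c['t']
    t=(.115-o[2])/d[:,:,2];X=o+d*t[:,:,None]
    near=np.hypot(X[:,:,0]-.594,X[:,:,1]+.2515)<.032
    m=near&(W[:,:,2]<.109)
    l,lab,st,ce=cv2.connectedComponentsWithStats(m.astype(np.uint8))
    for i in range(1,l):
        if st[i,4]<15: continue
        p=X[lab==i]; print(n,st[i],rect(p))
    m=(W[:,:,2]>.2)&(W[:,:,2]<.245)&(abs(W[:,:,0]-.594)<.035)&(abs(W[:,:,1]+.252)<.035)
    p=W[m]; print(n,'blade',rect(p),p[:,2].min())
E
```

```text
69.75 [ 0.59431496 -0.25005056  0.33271028] [ 0.00220998 -0.00653332  0.04371199] [ 0.73590019 -0.42907908 -1.91882075] -1.9677189235851245 0.3399028213479158
scene [247 200  12   8  61] (array([ 596.3, -252.9]), array([27.9, 31.4]), 86.6)
scene blade (array([ 598., -249.]), array([ 8.5, 31.3]), 79.6) 0.21297615986087443
side [298 171  12   6  55] (array([ 590.3, -249.9]), array([28.3, 31.4]), 87.7)
side blade (array([ 592.9, -248.2]), array([ 9.2, 28.6]), 88.1) 0.21279218720797863
```

Call:
jog_arm --commands "-0.001 0 -0.04 0 0 0;-0.001 0 -0.08 0 0 0;-0.001 0 -0.1 0 0 0;-0.001 0 -0.12 0 0 0;-0.001 0 -0.15 0 0 0;-0.001 0 -0.18 0 0 0;-0.001 0 -0.192 0 0 0;-0.001 0 -0.198 0 0 0;-0.001 0 -0.198 0 0 0"

```text
time: 70.97
eef_pos: [0.594, -0.2518, 0.1363]
tcp_rot: [0.719, 0.695, 0.0, 0.001]
contact_force: [0.2, 0.4, -1.2]
opening: 0.335
```

Call:
jog_arm --commands "0 0 0 0 0 0;0 0 0 0 0 0;0 0 0 0 0 0;0 0 0 0 0 0" --gripper 80

```text
time: 71.47
eef_pos: [0.5936, -0.2515, 0.1357]
tcp_rot: [0.719, 0.695, 0.0, 0.0]
contact_force: [-0.6, 0.2, -0.3]
opening: 0.799
```

Call:
jog_arm --commands "0 0 0.04 0 0 0;0 0 0.08 0 0 0;0 0 0.13 0 0 0;0 0 0.18 0 0 0;0 0 0.2 0 0 0;0 0 0.2 0 0 0;0 0 0.2 0 0 0;0 0 0.2 0 0 0"

```text
time: 72.47
eef_pos: [0.5927, -0.2511, 0.332]
tcp_rot: [0.719, 0.695, -0.001, -0.002]
contact_force: [0.4, -0.5, 0.6]
opening: 0.801
```

```bash
python3 t.py; python3 m.py
python3 - <<'E'
from h import *
c=cam('wrist');save(c,'w30');c=cam('side');save(c,'s30',2.5,(190,100,430,340));c=cam('scene');save(c,'c30',1.25)
E
```

```text
72.475 [ 0.59267605 -0.25106307  0.33203309] [ 0.01420902  0.01381872 -0.0350232 ] [ 0.43379004 -0.45886132  0.62850158] -2.009720927869097 0.8006172948806325
scene bowl [0.6007 0.1182 0.1132] 478
side bowl [0.596  0.1196 0.1131] 617
scene handle [0.4457 0.11   0.2363] [0.431 0.05  0.211] [0.455 0.167 0.253] [0.4522 0.1635 0.2512] (array([441.7, 108.6]), array([ 20.9, 117.7]), 3.3) 517
side handle [0.4336 0.1231 0.2438] [0.425 0.051 0.218] [0.445 0.171 0.252] [0.4427 0.1691 0.2509] (array([435.4, 110.6]), array([ 13.9, 120.2]), 3.6) 356
scene rack (array([ 598.2, -199.8]), array([222.7,  83.5]), 87.4) 891
side rack (array([ 594.4, -197. ]), array([224. ,  81.8]), 86.8) 735
scene driver top (array([ 597.5, -252. ]), array([32.4, 29.5]), 3.3) [ 0.5986 -0.2522  0.181 ] 65
side driver top (array([ 592.8, -250.2]), array([31.1, 28.2]), 87.9) [ 0.5923 -0.2501  0.1802] 54
scene rod top (array([ 603.2, -142.3]), array([27.2, 26.8]), 5.6) [ 0.604  -0.1425  0.181 ] 56
side rod top (array([ 598.9, -144.7]), array([25.1, 29.5]), 16.2) [ 0.5982 -0.1418  0.1801] 53
scene hous (array([ 307.2, -240.6]), array([14.1, 38.1]), 1.4) top [ 0.3021 -0.2286  0.0286] 4 31
```

View pics/s30.png

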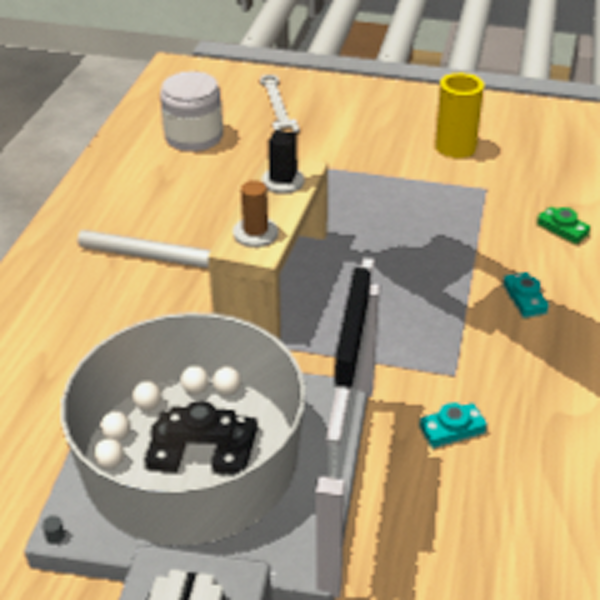

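View pics/c30.png

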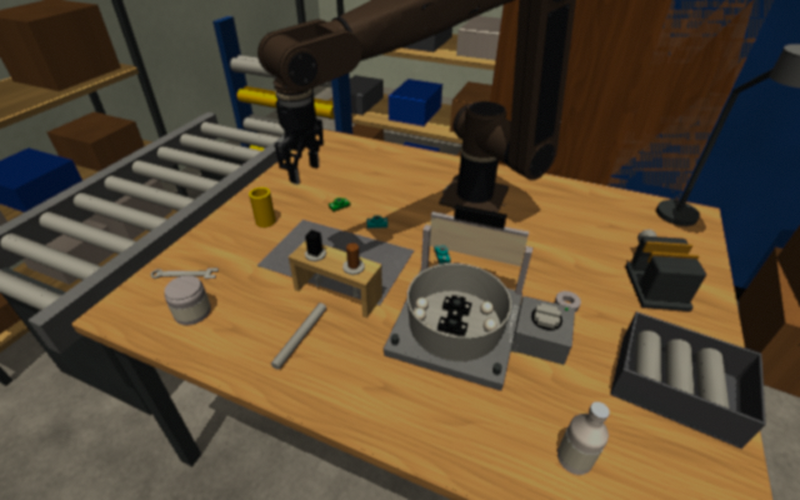

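View pics/w30.png

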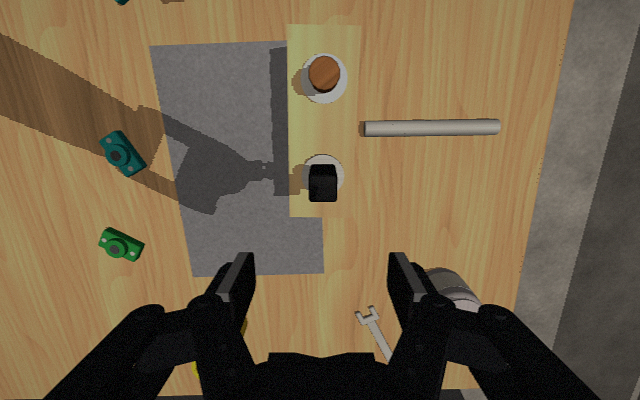

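Everything is in place: both tools hang seated, the guard is up (0.251), the selector is at its stop, and three housings are in the bowl. The side view shows five beads and the scene view shows the other two at the +y wall. Handing in.

```bash
python3 -c "
from plant import ctrl; print(ctrl.sign_off())"
```

```text
the job is handed in; nothing more can be done
None
```

The batch is set up as asked and the job is handed in at about 72.5 s. No verdict was reported, so these are my own checks.

- **Guard down:** it went to its lower stop after 88 mm of travel.
- **Stirring:** I stirred about three rounds with the rod at roughly 53 mm radius. By my estimate its end was about 8 mm above the floor, with no floor contact felt. The rod is back in the rack, seated on its flange.
- **Housings:** all three black ones are in the bowl. The third lies across the other two, below the rim. The green and turquoise look-alikes stayed where they were.
- **Guard up:** it went to its upper stop, with the handle top at 0.251 m.
- **Selector:** I turned it clockwise with the screwdriver until the torque jumped to 0.45 N m. The slot measured about -86.5° afterwards, 90° from the station's axis. The screwdriver hangs seated in the rack.
- **Beads:** I counted all seven in one wrist view right after the last housing went in. At the end I counted them across two views, five in the side picture and two more in the scene picture.
- **Left alone:** the shaft, sleeve and collar look unmoved in the last pictures; I did not re-measure them.

None of the checks failed. The scene and side cameras disagreed by 4–6 mm along x, so I averaged them or used the wrist camera.

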